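Pack the pile of locks back into their cartons

ROBOT

A 7-joint arm with a two-finger parallel gripper is mounted at the origin on the work surface. World frame = base frame: x ahead of the robot, y to its left, z up, the work surface at z = 0. Lengths are in m, angles in rad, forces in N, time in s.
With the tool pointing down it reaches from about 0.4 to 0.85 m from the base axis. Payload 6.9 kg.
Tool frame: the origin (TCP) lies on the centre line of the jaws, within the pads' length; the fingertips stand 22 mm ahead of it and the grasp point (between the pads) lies 3 mm ahead of it; z points along the fingers, y is the line along which they close (so a half turn about z gives the same grasp; the last joint's range is limited). The gripper opens to 85 mm and grips with 20 to 120 N. Pads are 22 mm wide; open, the fingers measure 114 mm over their backs; the gripper's body (76 mm by 85 mm) begins 54 mm behind the grasp point. The pads swing forward as they close: fully open they stand 13 mm farther back than shut.
Start: joints at [1.421, 0.507, -0.238, 1.5, 0.126, 1.149, -0.155], TCP at [0.158, -0.605, 0.223] pointing down, gripper open.
Joint ranges: [-3.08, 3.08], [-0.24, 2.05], [-1.43, 1.35], [0, 2.5], [-1.52, 4.66], [0.17, 1.96], [-2.89, 2.89]. Speed limits (rad/s): [2.39, 2.39, 3.14, 3.14, 3.14, 3.14, 3.14].

INTERFACE

Orientations are given as a rotation vector (axis times angle).
In Python, from plant import arm gives the robot as it stands.
- The arm moves only by the tool play_rows, never from a script. Its argument "rows" is a list of rows, each an object with "angular": the turn, a rotation vector about the tool's x, y, z in rad, a list of three; "slide": the shift along the tool's x, y, z in cm, a list of three; "jaw": the opening, from -1 (shut) to 1 (fully open). A call has exactly 5 rows; each row shifts and turns the commanded pose from where the row before left it, along the tool's axes as they then stand; what a row does not reach is not made up. A row lasts 1/10 s, in which the tool goes at most 50 mm and 8.59 degrees, less where a joint would pass 70% of its speed; a pose out of reach is approached as far as the arm can. A call is refused whole if a number of a shift passes 5 or a number of a turn 0.15, either way. A call with a gripper value outside its range is refused whole. The fingers move at their own pace and stop on an object; the grip force is fixed at half the most. Time passes only in rows, so rows that do not move let the fingers close, or fill a call up. It gives the time, the measured TCP pose, the force, the opening and the grip force at its end, in the units of the state.
- arm.sense(): the state, without advancing time (a new reading comes with each control period).
- arm.get_image(name): name is "side" or "top" or "wrist"; returns a dict with "pixels" (420x560x3 uint8, red, green, blue), "z_map" (420x560 float32, m along the optical axis (not along the pixel's ray), 0 where there is no reading), "vfov" (degrees; the focal length in pixels is half the picture's height over the tangent of half this angle, whatever the lens; pixels are square), "cx", "cy" (the principal point, pixels), "R" (3x3) and "t" (3): a world point X has camera coordinates R X + t. Camera axes: x right, y down, z forward; pixel columns grow to the right and rows downward; lengths in m; the calibration is good to about 2 mm. The wrist camera is an equidistant fisheye: a pixel r from the principal point sees the ray r / f radians off the axis. A picture is of the moment at which its call begins.
- arm.close_job(): hands the job in; it is judged then, once.
The state is a dict: "time_s": time; "q": joint angles; "qd": joint speeds; "joint_efforts": joint torques, N m; "tcp_pos": TCP position; "tool_rot": TCP orientation; "ft_force": force on the tool from outside, world axes, zero at the start; "wrist_torque": the same for the moment, N m; "grip_width": finger opening in m; "finger_force": force on a finger pad.
Only numpy, scipy, OpenCV 4.12 (cv2) and the standard library are available. Lean on these libraries where they do the work, as an engineer would, in place of code of your own. Each camera call takes 0.05 s, during which the arm holds its last target. There are 200 camera calls.

TASK

A customer has looked at these four locks and bought none: take the pile apart and pack each lock back into its own open carton, the one that fits it, lying flat on the bed inside the rim with the same face up as now. Set each lock down rather than dropping it, and leave the pot of pins and the oil bottle standing where they are.

Things in the scene. Friction and masses are not known exactly. Their poses are not given: they have to be found in the camera images.
- mortise_lock: mortise deadlock lying flat, lowest of the pile: grey steel case 170 by 52 by 22 mm, with a longer steel faceplate 235 by 4 by 22 mm along one long edge; outline 235 (x) by 56 mm (y), 22 mm thick, 0.4 to 0.72 kg. Can be gripped across y (56 mm) near its middle. Origin: centre of the outline, on the underside; x along the faceplate, z up
- rim_lock: rim deadlock lying flat on the mortise lock, second from below: pale aluminium case 108 by 58 by 24 mm (middle at x = -6 mm), four screws and a keyhole on top, brass bolt 12 by 30 mm out of its +x end; outline 120 (x) by 58 mm (y), 24 mm thick, 0.28 to 0.5 kg. Grip across y (58 mm). Origin: centre of the outline, on the underside; z up
- padlock: brass padlock lying flat on the rim lock, third from below: body 48 (x) by 50 mm (y), 22 mm thick, its middle at x = -18 mm; steel U shackle of 8 mm bar, 40 mm wide, towards +x at half the thickness; outline 84 (x) by 50 mm, 0.25 to 0.43 kg. Grip the body across y (50 mm). Origin: centre of the outline, on the underside; z up
- cabinet_lock: small steel cabinet lock, top of the pile, resting on the padlock, a flat case 44 (x) by 36 mm (y), 12 mm thick, with a round barrel 18 mm in diameter standing 20 mm up from the middle of its upper face (32 mm high in all), 0.08 to 0.15 kg. Grip the barrel. Origin: centre of the underside; z up along the barrel
- mortise_carton: open base of the mortise lock's carton, brown cardboard, fixed: inside 255 (x) by 76 mm (y), walls 3 mm, rim 24 mm above the counter; its pulp bed's top is 15 mm above the counter (9 mm below the rim), with a dark flat imprint of case and faceplate. The lock's centre belongs over the carton's. Origin: carton's centre, on the counter; x along the longer side
- rim_carton: open base of the rim lock's carton, brown cardboard, fixed: inside 140 (x) by 78 mm (y), walls 3 mm, rim 24 mm above the counter; its pulp bed's top is 15 mm above the counter (9 mm below the rim), with a dark flat imprint of case and bolt. The lock's centre belongs over the carton's. Origin: carton's centre, on the counter; x along the longer side
- padlock_carton: open base of the padlock's carton, brown cardboard, fixed: inside 103 (x) by 68 mm (y), walls 3 mm, rim 24 mm above the counter; its pulp bed's top is 15 mm above the counter (9 mm below the rim), with a dark flat imprint of body and shackle. The lock's centre belongs over the carton's. Origin: carton's centre, on the counter; x along the longer side
- cabinet_carton: open base of the cabinet lock's carton, brown cardboard, fixed: inside 62 (x) by 54 mm (y), walls 3 mm, rim 24 mm above the counter; its pulp bed's top is 15 mm above the counter (9 mm below the rim), with a dark flat imprint of case and barrel. The lock's centre belongs over the carton's. Origin: carton's centre, on the counter; x along the longer side
- pin_pot: loose round clear plastic pot with a yellow collar, full of brass key pins: 52 mm in diameter, 38 mm high (pins up to 47 mm). To be left alone. Origin: centre of the underside
- oil_bottle: loose small round white oil bottle with a red cap: 38 mm in diameter, 55 mm high. To be left alone. Origin: centre of the underside
Mind the look-alikes: they are no part of the job. What is shaped like the rim_lock but blue or purple is not meant.

How it is judged:
At the end, for the whole second after the job is handed in: each of the four locks lies at rest in its own carton: centre within 17 mm of the carton's centre (anywhere inside the rim), flat on the bed (no more than 4 mm above it, tilted less than 5 degrees, upper face still up) (horizontal distance between mortise_lock and mortise_carton below 0.017 m and z of mortise_lock in the frame of mortise_carton below 0.019 m and angle between each of mortise_lock, rim_lock, padlock, cabinet_lock's own z axis and vertical below 0.09 rad and linear speed of each of mortise_lock, rim_lock, padlock, cabinet_lock below 0.02 m/s and horizontal distance between rim_lock and rim_carton below 0.017 m and z of rim_lock in the frame of rim_carton below 0.019 m and horizontal distance between padlock and padlock_carton below 0.017 m and z of padlock in the frame of padlock_carton below 0.019 m and horizontal distance between cabinet_lock and cabinet_carton below 0.017 m and z of cabinet_lock in the frame of cabinet_carton below 0.019 m); the robot touches nothing.
It fails at once if the mortise lock is dropped: it falls free of the fingers faster than 0.7 m/s (a drop of about 25 mm) (linear speed of mortise_lock above 0.7 m/s and contact force between the fingers and mortise_lock below 0.05 N).
It fails at once if the rim lock is dropped: it falls free of the fingers faster than 0.7 m/s (a drop of about 25 mm) (linear speed of rim_lock above 0.7 m/s and contact force between the fingers and rim_lock below 0.05 N).
It fails at once if the padlock is dropped: it falls free of the fingers faster than 0.7 m/s (a drop of about 25 mm) (linear speed of padlock above 0.7 m/s and contact force between the fingers and padlock below 0.05 N).
It fails at once if the cabinet lock is dropped: it falls free of the fingers faster than 0.7 m/s (a drop of about 25 mm) (linear speed of cabinet_lock above 0.7 m/s and contact force between the fingers and cabinet_lock below 0.05 N).
It fails at once if the pot of pins or the oil bottle is shifted more than 30 mm or tipped (distance of any of pin_pot, oil_bottle from where it was at the start of the episode above 0.03 m or angle between any of pin_pot, oil_bottle's own z axis and vertical above 0.35 rad).
It also fails if it takes over 128 s, if anything falls off the work surface, if the arm or the gripper's body presses on something with over 40 N, if the wrist force passes 120 N, or if a joint passes its speed limit or range.

## Working session

There is one attempt and no reset: what is moved stays moved. The work goes in short steps, Python scripts to look and compute and a tool call to move; the robot and the scene stay as the last step left them, time stands still between calls to the robot, and variables do not carry over. Pictures are saved under pics/ and viewed, at most 19 in all, crops included, and the job is handed in when it is done.

Besides the shell and the picture viewer there is one more tool, called after "Call:" by a JSON object that holds its "method" and its "body", one argument or row to a line. play_rows: Moves the arm, as the interface text tells. Its arguments: {"type":"object","properties":{"rows":{"type":"array","items":{"type":"object","properties":{"angular":{"type":"array","items":{"type":"number"}},"slide":{"type":"array","items":{"type":"number"}},"jaw":{"type":"number"}}}}},"required":["rows"]}

```bash
mkdir -p pics; ls
cat > h.py <<'E'
import numpy as np, cv2
from plant import arm
def cam(n):
    im=arm.get_image(n); im['f']=210/np.tan(np.radians(im['vfov'])/2); im['R']=np.array(im['R']);im['t']=np.array(im['t']); return im
def save(im,name,crop=None,s=1):
    p=cv2.cvtColor(im['pixels'],cv2.COLOR_RGB2BGR)
    if crop: x0,y0,x1,y1=crop; p=p[y0:y1,x0:x1]
    cv2.imwrite('pics/'+name,cv2.resize(p,None,fx=s,fy=s,interpolation=cv2.INTER_CUBIC))
def cloud(im):
    z=im['z_map'];v,u=np.mgrid[0:420,0:560]
    P=np.stack([(u-im['cx'])/im['f']*z,(v-im['cy'])/im['f']*z,z],-1)
    return (P-im['t'])@im['R']
def ray(im,u,v,h):
    d=im['R'].T@np.array([(u-im['cx'])/im['f'],(v-im['cy'])/im['f'],1]);c=-im['R'].T@im['t']
    return c+d*(h-c[2])/d[2]
E
python3 - <<'E'
from h import *
s=arm.sense();print(s)
for n in('top','side'):
    im=cam(n);save(im,n+'0.png',s=1.4);print(n,im['f'],im['cx'],im['cy'],-im['R'].T@im['t'],im['R'])
    np.savez(n+'0.npz',**{k:np.array(v) for k,v in im.items()})
E
```

```text
pics
{'time_s': 0.0, 'q': array([ 1.4204738 ,  0.50836666, -0.23754035,  1.50113682,  0.12572224,
        1.14892317, -0.15481089]), 'qd': array([ 1.21360984e-03, -9.73489027e-04,  4.64210751e-04, -1.75385270e-03,
        8.66698473e-04, -2.49442173e-06, -2.73302227e-03]), 'joint_efforts': array([ 7.14482758e-04, -6.20598435e+01, -2.18668498e+00, -2.49652863e+01,
        1.26011821e-02,  1.18837995e-02,  7.55006937e-06]), 'tcp_pos': array([ 0.15794138, -0.60416909,  0.22241097]), 'tool_rot': array([-3.11411759e+00, -4.00564280e-01,  4.41921995e-04]), 'ft_force': array([0.2745228 , 0.06095732, 0.35478352]), 'wrist_torque': array([-0.03979   , -0.00656141, -0.02109477]), 'finger_force': 0.0, 'grip_width': 0.08494572596789672}
top 514.3669661499326 276.7470224252434 213.48281017534515 [0.24730005 0.07413015 1.40879596] [[ 0.0090109  -0.99994535  0.00530073]
 [-0.97917033 -0.00989873 -0.2027991 ]
 [ 0.20284049 -0.00336292 -0.97920602]]
side 511.9137849587486 271.831331576166 206.01290798308975 [0.17913492 1.2114639  0.73455437] [[-0.95886694 -0.28326912  0.01824303]
 [-0.15479134  0.46793309 -0.87010244]
 [ 0.23793663 -0.83713633 -0.49253318]]
```

View pics/top0.png

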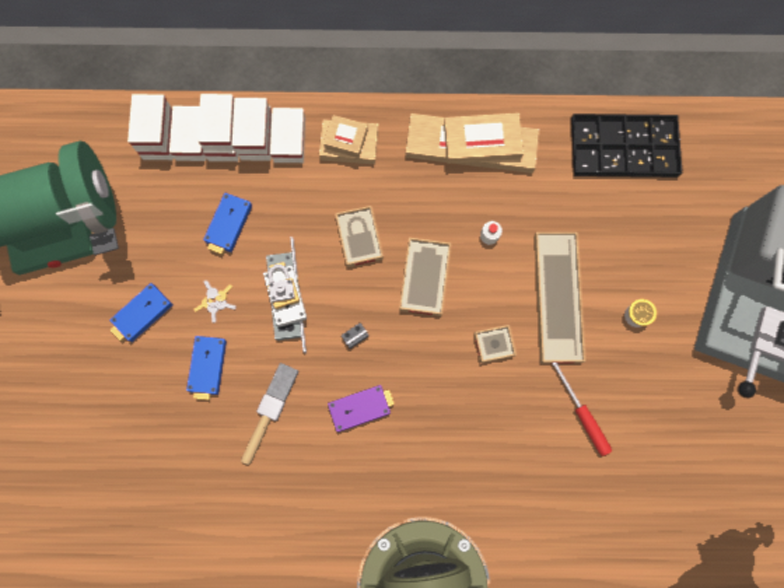

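View pics/side0.png

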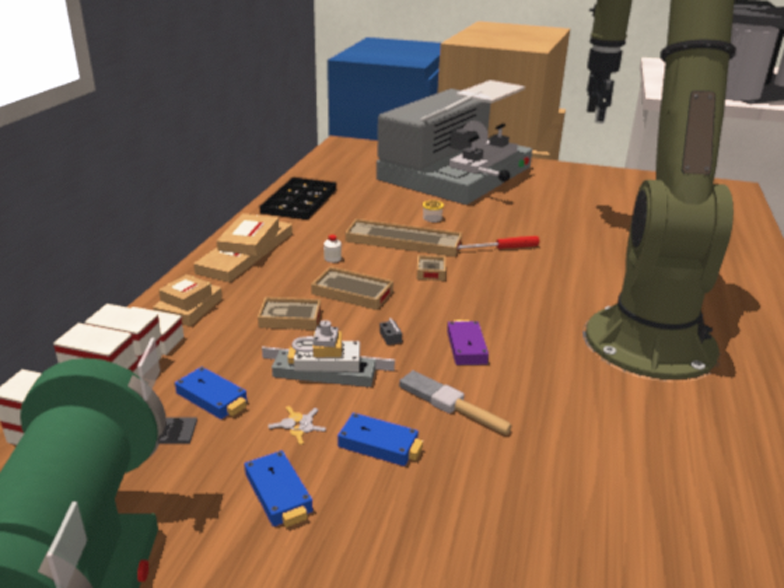

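The top view shows the pile at about (285,295). The cartons are padlock (358,237), rim (426,277), cabinet (494,344) and mortise (560,298). Three blue locks and one purple one are look-alikes. The bottle is at (491,233) and the pot at (642,313).

```bash
cat > m.py <<'E'
from h import *
def load(n):
    d=np.load(n+'0.npz');return {k:d[k] if d[k].ndim else float(d[k]) for k in d.files}
def rect(P,m):
    q=(P[m][:,:2]*1000).astype(np.float32)
    (c,s,a)=cv2.minAreaRect(q); 
    if s[0]<s[1]: s=(s[1],s[0]);a+=90
    return np.round(c,1),np.round(s,1),round((a+90)%180-90,1),len(q)
E
python3 - <<'E'
from m import *
T=load('top');P=cloud(T);v,u=np.mgrid[0:420,0:560]
print('table z',P[200:300,300:320,2].mean(), P[200:300,300:320,2].std())
def loc(cx,cy,r): return (abs(u-cx/1.4)<r)&(abs(v-cy/1.4)<r)
for n,cx,cy,r,s in[('pad',358,237,26,0),('rim',426,277,32,0),('cab',494,344,20,0),('mort',560,298,50,0),('bottle',491,233,12,0),('pot',642,313,15,0)]:
    m=loc(cx,cy,r)&(P[...,2]>.007)&(P[...,2]<.07)
    if n=='mort': m&=(u>375)&(u<425)&(v<261)
    n_,l,st,_=cv2.connectedComponentsWithStats(m.astype(np.uint8));k=1+np.argmax(st[1:,4]);m=l==k
    print(n,rect(P,m),'z pct',np.percentile(P[m][:,2]*1000,[5,50,95]).round(1))
m0=loc(285,295,50)
for lo,hi in[(14,30),(40,52),(60,72),(74,88),(93,106)]:
    m=m0&(P[...,2]*1000>lo)&(P[...,2]*1000<hi)
    nn,l,st,_=cv2.connectedComponentsWithStats(m.astype(np.uint8))
    for k in range(1,nn):
        if st[k,4]>15: print(lo,hi,rect(P,l==k),np.median(P[l==k][:,2]).round(4),(st[k,:4]*1.4).astype(int))
p=lambda im,c,s:cv2.resize(cv2.cvtColor(im['pixels'],4)[c[1]:c[3],c[0]:c[2]],s,interpolation=cv2.INTER_CUBIC)
cv2.imwrite('pics/pile.png',np.hstack([p(T,(178,160,228,260),(300,600)),p(load('side'),(180,220,290,285),(500,295)).repeat(1,0) if 0 else cv2.copyMakeBorder(p(load('side'),(180,220,290,285),(500,295)),0,305,0,0,0)]))
E
```

```text
table z 0.008544612672381496 0.08903879873016933
pad (array([665.7, 129.1]), array([112.1,  74. ]), 13.3, 1019) z pct [ 9.7 15.3 24.8]
rim (array([583.2,  -5.1]), array([148.7,  87.2]), -7.4, 1574) z pct [10.  15.2 24.2]
cab (array([ 449.8, -139.6]), array([70.4, 60.7]), -77.5, 584) z pct [10.2 15.9 25.3]
mort (array([ 542.9, -271.8]), array([265.4,  89.9]), 0.9, 2880) z pct [10.1 15.4 23.9]
bottle (array([ 675.4, -137.3]), array([45.8, 37. ]), -51.4, 186) z pct [12.4 41.1 56.3]
pot (array([ 511.1, -424.3]), array([50.4, 50.3]), 76.0, 330) z pct [16.  37.7 43.5]
14 30 (array([655.7, 389.8]), array([56.6, 49.6]), 2.7, 267) 0.0228 [215 225  26  28]
14 30 (array([646.7, 146.5]), array([83.7, 32.6]), 12.1, 168) 0.0169 [337 225  18  40]
14 30 (array([609.7, 283.3]), array([97., 57.]), 8.3, 207) 0.021 [266 236  32  47]
14 30 (array([470.5, 263.5]), array([89.2, 56. ]), 70.8, 250) 0.0211 [271 309  33  43]
14 30 (array([459.4, 139.6]), array([32.1, 31.4]), -55.9, 103) 0.0215 [340 326  15  22]
14 30 (array([428.5, 395.2]), array([51.9, 15.9]), -1.2, 106) 0.0222 [215 337   9  28]
40 52 (array([569. , 254.9]), array([56.3, 11.1]), 19.8, 50) 0.0448 [285 266  14  26]
40 52 (array([576.7, 283.2]), array([24.8, 24.1]), -79.4, 67) 0.0448 [271 268  14  12]
40 52 (array([568.3, 306.4]), array([27.9,  5.8]), 11.9, 23) 0.0452 [263 271   5  15]
40 52 (array([507.2, 261.8]), array([58.1, 47.7]), -73.9, 257) 0.0452 [271 294  33  30]
60 72 (array([524.2, 260.4]), array([56.4, 29.7]), -47.0, 99) 0.066 [271 282  28  26]
74 88 (array([538.1, 271.6]), array([44.1, 38.7]), -80.8, 183) 0.079 [268 278  25  23]
93 106 (array([538.5, 271. ]), array([16.7, 14.8]), -36.6, 36) 0.0997 [274 282   9   9]
```

View pics/pile.png

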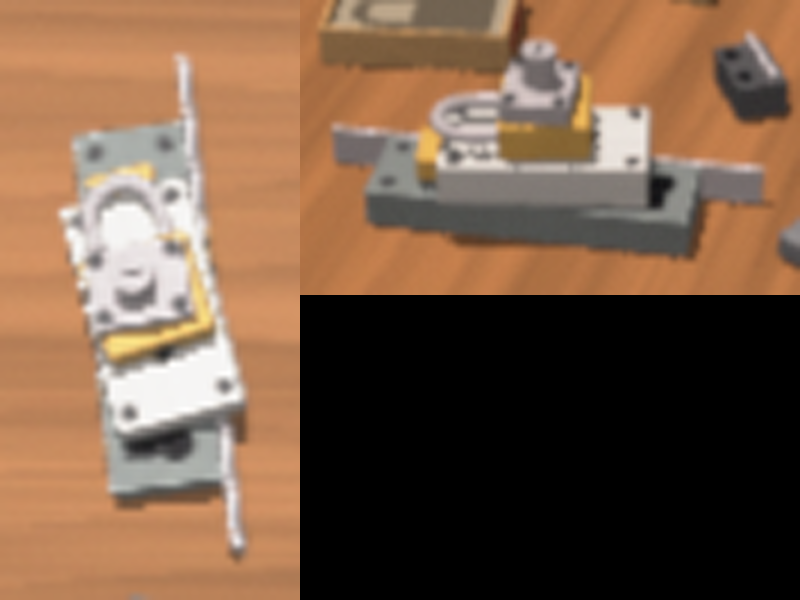

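The crop shows the pile from the top down. The cabinet lock's barrel is at (135,285), on the padlock with its shackle at (130,210). The padlock lies on the pale rim lock, whose bolt points up (+x), and that lies on the grey mortise lock with its faceplate at right (-y). The pale aluminium lock in the pile at top-view pixel (285,295) is the rim lock. The blue ones at (228,223), (140,312) and (206,367) and the purple one at (360,408) are decoys. I'll start moving.

Call:
{"method": "play_rows", "body": {
  "rows": [
    {"slide":[3.2,-3.5,0],"angular":[0,0,0],"jaw":0.32},
    {"slide":[3.2,-3.5,0],"angular":[0,0,0],"jaw":0.32},
    {"slide":[3.2,-3.5,0],"angular":[0,0,0],"jaw":0.32},
    {"slide":[3.2,-3.5,0],"angular":[0,0,0],"jaw":0.32},
    {"slide":[3.2,-3.5,0],"angular":[0,0,0],"jaw":0.32}
  ]
}}

```text
time_s: 0.6
tcp_pos: [0.2691, -0.3929, 0.2231]
tool_rot: [-3.116, -0.4, 0.0]
ft_force: [0.3, 0.4, 0.9]
grip_width: 0.0562
finger_force: 0.0
```

Call:
{"method": "play_rows", "body": {
  "rows": [
    {"slide":[3.2,-3.5,0],"angular":[0,0,0],"jaw":0.32},
    {"slide":[3.2,-3.5,0],"angular":[0,0,0],"jaw":0.32},
    {"slide":[3.2,-3.5,0],"angular":[0,0,0],"jaw":0.32},
    {"slide":[3.2,-3.5,0],"angular":[0,0,0],"jaw":0.32},
    {"slide":[3.2,-3.5,0],"angular":[0,0,0],"jaw":0.32}
  ]
}}

```text
time_s: 1.1
tcp_pos: [0.3795, -0.1833, 0.2233]
tool_rot: [3.116, 0.4, -0.0]
ft_force: [1.1, -1.2, 0.6]
grip_width: 0.0564
finger_force: 0.0
```

```bash
cat >> m.py <<'E'
from scipy.spatial.transform import Rotation as Ro
def plan(x,y,z,yaw):
    """yaw in deg of tool x axis; prints turn about tool z, then slide in new tool axes (cm)"""
    s=arm.sense();R=Ro.from_rotvec(s['tool_rot']);X=R.as_matrix()[:,0];y0=np.degrees(np.arctan2(X[1],X[0]))
    d=np.array([x,y,z])-s['tcp_pos'];a=np.radians(yaw);c,n=np.cos(a),np.sin(a)
    print('tcp',s['tcp_pos'].round(4),'yaw',y0.round(1),'turn_z',-np.radians((yaw-y0+180)%360-180).round(3),'slide',(100*np.array([c*d[0]+n*d[1],n*d[0]-c*d[1],-d[2]])).round(2),'t',round(s['time_s'],1),'q7',s['q'][6].round(2))
E
python3 - <<'E'
from m import *
T=load('top');P=cloud(T);v,u=np.mgrid[0:420,0:560]
for n,cx,cy,r in[('pad',358,237,26),('rim',426,277,32),('cab',494,344,20),('mort',560,298,50)]:
    m=(abs(u-cx/1.4)<r)&(abs(v-cy/1.4)<r)&(P[...,2]>.0205)&(P[...,2]<.03)
    if n=='mort': m&=(u>375)&(u<425)&(v<261)
    print(n,rect(P,m))
im=cam('side');Q=cloud(im);s=arm.sense();print(s['tcp_pos'],s['grip_width'])
d=np.linalg.norm(Q[...,:2]-s['tcp_pos'][:2],axis=-1);m=(d<.1)&(Q[...,2]>.1)&(Q[...,2]<.4)
print('tip below tcp mm',(s['tcp_pos'][2]-np.sort(Q[m][:,2])[[0,2,5,10,20]])*1000,m.sum())
plan(.5383,.2713,.16,12.5)
E
```

```text
pad (array([665. , 129.2]), array([110.7,  73.5]), 13.1, 147)
rim (array([583.8,  -3.5]), array([147.3,  83.9]), -7.3, 195)
cab (array([ 449.6, -139.2]), array([69.3, 60.3]), -77.9, 118)
mort (array([ 544.5, -268.8]), array([260.8,  83.5]), 0.8, 345)
[ 0.38339939 -0.17570029  0.22379944] 0.05632738256694693
tip below tcp mm [-10.59839254 -13.07799359 -13.41751929 -15.06453761 -20.02739271] 951
tcp [ 0.3834 -0.1757  0.2238] yaw 15.1 turn_z 0.046 slide [ 24.8  -40.29   6.38] t 1.1 q7 -1.06
```

Call:
{"method": "play_rows", "body": {
  "rows": [
    {"slide":[2.48,-4.03,0.6],"angular":[0,0,0.046],"jaw":0.2},
    {"slide":[2.48,-4.03,0.6],"angular":[0,0,0],"jaw":0.2},
    {"slide":[2.48,-4.03,0.6],"angular":[0,0,0],"jaw":0.2},
    {"slide":[2.48,-4.03,0.6],"angular":[0,0,0],"jaw":0.2},
    {"slide":[2.48,-4.03,0.6],"angular":[0,0,0],"jaw":0.2}
  ]
}}

```text
time_s: 1.65
tcp_pos: [0.4566, 0.0399, 0.193]
tool_rot: [3.124, 0.328, -0.0]
ft_force: [1.0, -0.7, -0.1]
grip_width: 0.051
finger_force: 0.0
```

Call:
{"method": "play_rows", "body": {
  "rows": [
    {"slide":[2.48,-4.03,0.6],"angular":[0,0,0],"jaw":0.2},
    {"slide":[2.48,-4.03,0.6],"angular":[0,0,0],"jaw":0.2},
    {"slide":[2.48,-4.03,0.6],"angular":[0,0,0],"jaw":0.2},
    {"slide":[2.48,-4.03,0.6],"angular":[0,0,0],"jaw":0.2},
    {"slide":[0,0,0],"angular":[0,0,0],"jaw":0.2}
  ]
}}

```text
time_s: 2.15
tcp_pos: [0.5197, 0.2243, 0.1682]
tool_rot: [-3.118, -0.341, 0.001]
ft_force: [-0.2, -0.5, -0.7]
grip_width: 0.0511
finger_force: 0.0
```

Run:
```python
from m import *
im=cam('side');s=arm.sense();print(s['tcp_pos'])
c=im['R']@s['tcp_pos']+im['t'];u,v=(c[:2]/c[2]*im['f']+[im['cx'],im['cy']]).astype(int);print(u,v)
save(im,'side1.png',(u-70,v-60,u+70,v+60),5)
plan(.5383,.2713,.105,12.5)
```

```text
[0.5193109  0.22038539 0.16824476]
247 195
tcp [0.5193 0.2204 0.1682] yaw 12.3 turn_z -0.003 slide [ 2.96 -4.56  6.32] t 2.2 q7 -2.09
```

View pics/side1.png

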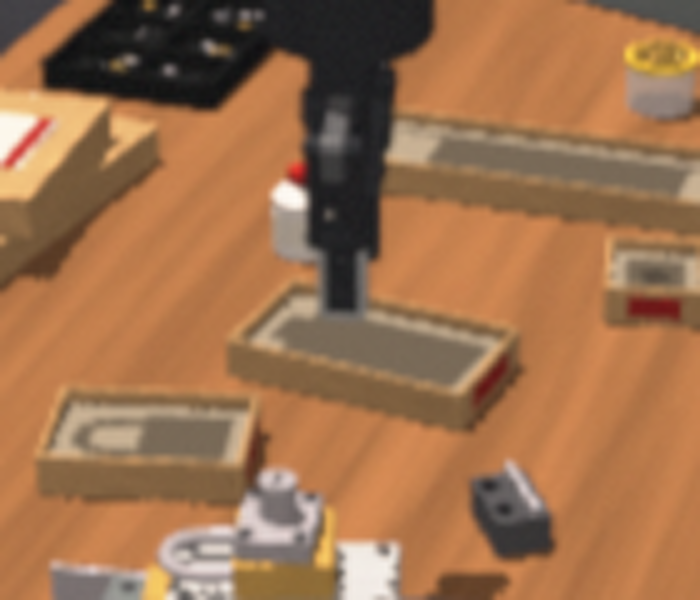

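The gripper is at (343,200) with fingertips at (343,318). The pile's barrel is at (280,485), still intact. The fingertip offset looks doubtful, so I'll measure it.

Run:
```python
from m import *
for n in('side','top'):
    im=cam(n);s=arm.sense();Q=cloud(im);t=s['tcp_pos']
    R=Ro.from_rotvec(s['tool_rot']).as_matrix();L=(Q-t)@R*1000   # tool frame
    m=(abs(L[...,0])<25)&(abs(L[...,1])<60)&(L[...,2]<60)&(L[...,2]>-120)&(im['z_map']>0)&(Q[...,2]>.11)
    A=L[m]; 
    print(n,m.sum())
    for lo in range(-60,40,8):
        k=(A[:,2]>=lo)&(A[:,2]<lo+8)
        if k.sum(): print(lo,k.sum(),A[k].min(0).round(1),A[k].max(0).round(1))
```

```text
side 481
-60 16 [-11.  -59.8 -60. ] [ 13.2  31.9 -53. ]
-52 19 [ -8.4 -45.9 -50. ] [  9.   26.4 -44.4]
-44 36 [ -8.6 -43.9 -43.6] [ 12.1  27.5 -36.3]
-36 46 [ -8.9 -43.6 -35.7] [ 12.6  28.2 -28.7]
-28 38 [ -8.7 -45.6 -27.9] [ 12.3  26.2 -20.5]
-20 32 [ -8.6 -40.3 -19.7] [ 12.3  27.6 -12. ]
-12 5 [ -6.2 -35.5 -12. ] [  7.9  24.6 -10.4]
top 137
-60 8 [-13.8 -58.8 -60. ] [ -3.2 -33.5 -55.2]
-52 1 [ -8.7 -40.5 -51. ] [ -8.7 -40.5 -51. ]
-44 2 [-11.6 -32.5 -43.4] [-10.9 -30.  -42.3]
-36 2 [-12.2 -31.2 -35.8] [-11.7 -29.2 -31.9]
-28 3 [-11.6 -37.4 -23.1] [ -7.5 -30.7 -20. ]
-20 3 [-11.4 -39.8 -19.3] [ -6.8 -28.5 -15.5]
```

Call:
{"method": "play_rows", "body": {
  "rows": [
    {"slide":[1.5,-2.3,0],"angular":[0,0,0],"jaw":0.2},
    {"slide":[1.46,-2.26,1.3],"angular":[0,0,0],"jaw":0.2},
    {"slide":[0,0,3],"angular":[0,0,0],"jaw":0.2},
    {"slide":[0,0,0],"angular":[0,0,0],"jaw":0.2},
    {"slide":[0,0,0],"angular":[0,0,0],"jaw":0.2}
  ]
}}

```text
time_s: 2.8
tcp_pos: [0.5393, 0.2653, 0.1265]
tool_rot: [3.123, 0.325, -0.002]
ft_force: [-0.0, -0.5, 0.6]
grip_width: 0.0509
finger_force: 0.0
```

```bash
cat >> m.py <<'E'
def tips(im,zmin=.0):
    s=arm.sense();Q=cloud(im);t=s['tcp_pos'];R=Ro.from_rotvec(s['tool_rot']).as_matrix();L=(Q-t)@R*1000
    m=(abs(L[...,0])<25)&(L[...,1]<-20)&(L[...,1]>-60)&(L[...,2]<60)&(L[...,2]>-50)&(im['z_map']>0)&(Q[...,2]>zmin)
    print('tip ahead',np.sort(L[m][:,2])[-8:].round(1),'x',L[m][:,0].min().round(1),L[m][:,0].max().round(1))
E
python3 - <<'E'
from m import *
im=cam('side');s=arm.sense();tips(im,.085)
c=im['R']@s['tcp_pos']+im['t'];u,v=(c[:2]/c[2]*im['f']+[im['cx'],im['cy']]).astype(int);print(u,v)
save(im,'side2.png',(u-70,v-60,u+70,v+60),5)
plan(.5383,.2713,.105,12.5)
E
```

```text
tip ahead [-12.6 -11.8 -11.7 -11.  -10.9 -10.7 -10.7 -10.6] x -9.7 11.5
233 219
tcp [0.5398 0.2659 0.1273] yaw 11.9 turn_z -0.01 slide [-0.03 -0.56  2.23] t 2.9 q7 -2.18
```

View pics/side2.png

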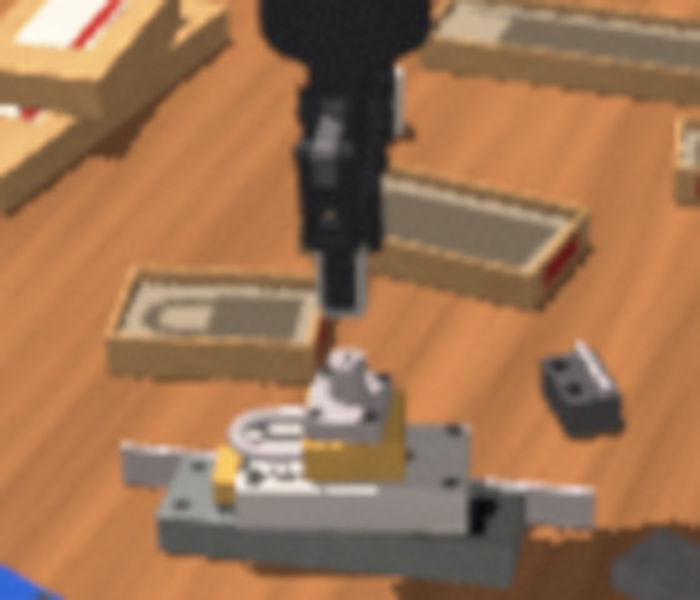

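The near fingertip is at (343,315) and the barrel top at (348,355). The tips are 11 mm behind the TCP, not ahead of it as stated, so I'll work with the measured offset.

Call:
{"method": "play_rows", "body": {
  "rows": [
    {"slide":[0,-0.55,1.5],"angular":[0,0,0],"jaw":0.2},
    {"slide":[0,0,1.5],"angular":[0,0,0],"jaw":0.2},
    {"slide":[0,0,1],"angular":[0,0,0],"jaw":0.2},
    {"slide":[0,0,0.8],"angular":[0,0,0],"jaw":0.2},
    {"slide":[0,0,0],"angular":[0,0,0],"jaw":0.2}
  ]
}}

```text
time_s: 3.35
tcp_pos: [0.5377, 0.2725, 0.0773]
tool_rot: [3.124, 0.329, -0.002]
ft_force: [-0.1, -0.6, -0.5]
grip_width: 0.0511
finger_force: 0.0
```

Run:
```python
from m import *
im=cam('side');s=arm.sense();print(s['ft_force'])
c=im['R']@s['tcp_pos']+im['t'];u,v=(c[:2]/c[2]*im['f']+[im['cx'],im['cy']]).astype(int)
tips(im,.083)
save(im,'side3.png',(u-70,v-60,u+70,v+60),5)
plan(.5383,.2713,.077,12.5)
```

```text
[ 0.03290937  0.36586143 -0.27804683]
tip ahead [-12.9 -12.7 -12.1 -12.1 -11.9 -11.7 -10.8  -9.5] x -9.9 12.3
tcp [0.5381 0.2728 0.078 ] yaw 12.0 turn_z -0.009 slide [-0.01  0.15  0.1 ] t 3.4 q7 -2.22
```

View pics/side3.png

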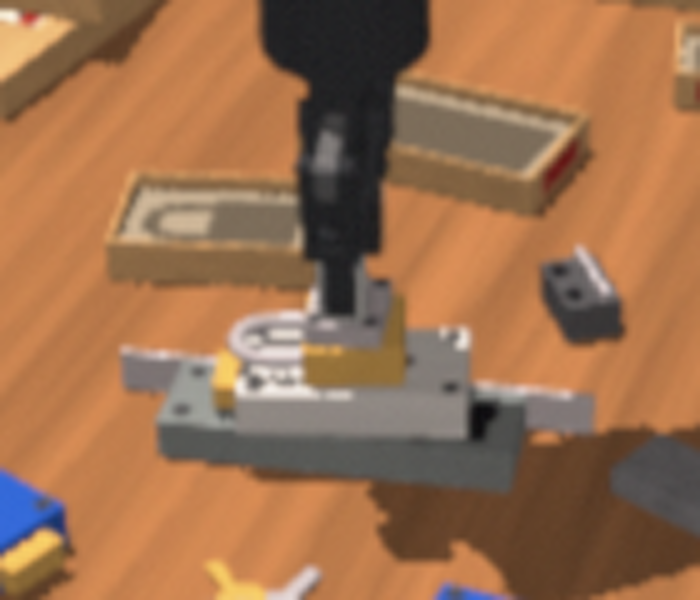

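The fingers straddle the barrel, with the near tip at (340,315) just above the case. I'll close and lift.

Call:
{"method": "play_rows", "body": {
  "rows": [
    {"slide":[0,0.1,0],"angular":[0,0,0],"jaw":-0.3},
    {"slide":[0,0,0],"angular":[0,0,0],"jaw":-0.6},
    {"slide":[0,0,0],"angular":[0,0,0],"jaw":-1},
    {"slide":[0,0,0],"angular":[0,0,0],"jaw":-1},
    {"slide":[0,0,0],"angular":[0,0,0],"jaw":-1}
  ]
}}

```text
time_s: 3.9
tcp_pos: [0.5388, 0.2721, 0.0791]
tool_rot: [-3.124, -0.329, -0.002]
ft_force: [-0.8, -1.1, 5.8]
grip_width: 0.0151
finger_force: 58.6
```

Call:
{"method": "play_rows", "body": {
  "rows": [
    {"slide":[0,0,-0.5],"angular":[0,0,0],"jaw":-1},
    {"slide":[0,0,-2],"angular":[0,0,0],"jaw":-1},
    {"slide":[0,0,-3],"angular":[0,0,0],"jaw":-1},
    {"slide":[0,0,-2],"angular":[0,0,0],"jaw":-1},
    {"slide":[0,0,0],"angular":[0,0,0],"jaw":-1}
  ]
}}

```text
time_s: 4.4
tcp_pos: [0.5395, 0.2732, 0.1562]
tool_rot: [-3.122, -0.329, -0.007]
ft_force: [-0.1, 1.1, -1.0]
grip_width: 0.0148
finger_force: 58.6
```

Run:
```python
from m import *
im=cam('side');s=arm.sense();tips(im,.12);Q=cloud(im);t=s['tcp_pos']
m=(np.linalg.norm(Q[...,:2]-t[:2],axis=-1)<.03)&(Q[...,2]>.1)&(Q[...,2]<t[2]+.02)
print('lowest held above tcp',(np.sort(Q[m][:,2])[:6]-t[2])*1000)
plan(.4496,-.1392,.16,12.5+3)
```

```text
tip ahead [7.5 7.6 8.  8.2 8.2 8.4 9.1 9.1] x -14.1 19.9
lowest held above tcp [-9.72564387 -9.12274791 -9.10449345 -9.04719415 -8.38964304 -8.22123089]
tcp [0.5388 0.2724 0.1544] yaw 12.0 turn_z -0.061 slide [-19.6   37.28  -0.56] t 4.5 q7 -2.17
```

Call:
{"method": "play_rows", "body": {
  "rows": [
    {"slide":[-2.18,4.14,0],"angular":[0,0,-0.061],"jaw":-1},
    {"slide":[-2.18,4.14,0],"angular":[0,0,0],"jaw":-1},
    {"slide":[-2.18,4.14,0],"angular":[0,0,0],"jaw":-1},
    {"slide":[-2.18,4.14,0],"angular":[0,0,0],"jaw":-1},
    {"slide":[-2.18,4.14,0],"angular":[0,0,0],"jaw":-1}
  ]
}}

```text
time_s: 4.95
tcp_pos: [0.4844, 0.0421, 0.152]
tool_rot: [-3.113, -0.424, 0.003]
ft_force: [0.9, -0.5, -0.2]
grip_width: 0.0149
finger_force: 58.7
```

Call:
{"method": "play_rows", "body": {
  "rows": [
    {"slide":[-2.18,4.14,0],"angular":[0,0,0],"jaw":-1},
    {"slide":[-2.18,4.14,0],"angular":[0,0,0],"jaw":-1},
    {"slide":[-2.18,4.14,0],"angular":[0,0,0],"jaw":-1},
    {"slide":[-2.18,4.14,2],"angular":[0,0,0],"jaw":-1},
    {"slide":[0,0,3],"angular":[0,0,0],"jaw":-1}
  ]
}}

```text
time_s: 5.45
tcp_pos: [0.4442, -0.1458, 0.1027]
tool_rot: [3.112, 0.406, -0.002]
ft_force: [0.7, -1.0, -1.4]
grip_width: 0.015
finger_force: 58.7
```

Run:
```python
from m import *
plan(.4496,-.1392,.06,15)
```

```text
tcp [ 0.4442 -0.1458  0.1027] yaw 14.9 turn_z -0.002 slide [ 0.69 -0.5   4.27] t 5.5 q7 -1.4
```

Call:
{"method": "play_rows", "body": {
  "rows": [
    {"slide":[0,0,2.5],"angular":[0,0,0],"jaw":-1},
    {"slide":[0,0,2],"angular":[0,0,0],"jaw":-1},
    {"slide":[0,0,0],"angular":[0,0,0],"jaw":-1},
    {"slide":[0,0,0],"angular":[0,0,0],"jaw":-1},
    {"slide":[0,0,0],"angular":[0,0,0],"jaw":-1}
  ]
}}

```text
time_s: 5.95
tcp_pos: [0.4468, -0.1379, 0.0593]
tool_rot: [3.113, 0.425, 0.001]
ft_force: [0.4, 0.2, -0.8]
grip_width: 0.0152
finger_force: 58.7
```

Run:
```python
from m import *
plan(.4496,-.1392,.027,15)
im=cam('side');s=arm.sense();Q=cloud(im);t=s['tcp_pos']
c=im['R']@t+im['t'];u,v=(c[:2]/c[2]*im['f']+[im['cx'],im['cy']]).astype(int)
save(im,'side4.png',(u-50,v-45,u+50,v+45),6)
```

```text
tcp [ 0.4468 -0.1379  0.0593] yaw 15.5 turn_z 0.009 slide [0.24 0.2  3.23] t 6.0 q7 -1.47
```

View pics/side4.png

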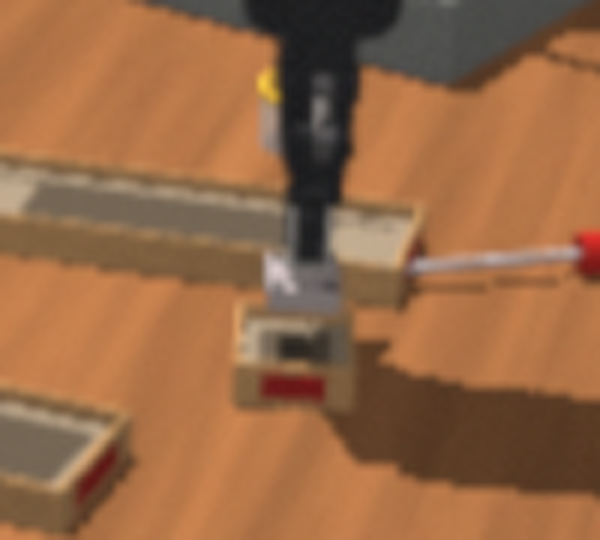

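The held lock is level at (304,280) above its carton at (294,350). It needs a small +x correction, then I'll lower it.

Call:
{"method": "play_rows", "body": {
  "rows": [
    {"slide":[0.25,0.2,1],"angular":[0,0,0],"jaw":-1},
    {"slide":[0,0,1],"angular":[0,0,0],"jaw":-1},
    {"slide":[0,0,0.5],"angular":[0,0,0],"jaw":-1},
    {"slide":[0,0,0.3],"angular":[0,0,0],"jaw":-1},
    {"slide":[0,0,0.2],"angular":[0,0,0],"jaw":-1}
  ]
}}

```text
time_s: 6.5
tcp_pos: [0.4491, -0.1391, 0.0282]
tool_rot: [-3.112, -0.424, 0.001]
ft_force: [0.1, -0.2, -0.8]
grip_width: 0.0148
finger_force: 58.7
```

Call:
{"method": "play_rows", "body": {
  "rows": [
    {"slide":[0,0,0.2],"angular":[0,0,0],"jaw":-1},
    {"slide":[0,0,0.0],"angular":[0,0,0],"jaw":-1},
    {"slide":[0,0,0],"angular":[0,0,0],"jaw":-1},
    {"slide":[0,0,0],"angular":[0,0,0],"jaw":-1},
    {"slide":[0,0,0],"angular":[0,0,0],"jaw":-1}
  ]
}}

```text
time_s: 7.0
tcp_pos: [0.4494, -0.1393, 0.0268]
tool_rot: [3.113, 0.424, 0.0]
ft_force: [0.1, 0.4, -0.4]
grip_width: 0.0152
finger_force: 58.7
```

Call:
{"method": "play_rows", "body": {
  "rows": [
    {"slide":[0,0,0.1],"angular":[0,0,0],"jaw":-1},
    {"slide":[0,0,0],"angular":[0,0,0],"jaw":-1},
    {"slide":[0,0,0],"angular":[0,0,0],"jaw":-1},
    {"slide":[0,0,0],"angular":[0,0,0],"jaw":-1},
    {"slide":[0,0,0],"angular":[0,0,0],"jaw":-1}
  ]
}}

```text
time_s: 7.5
tcp_pos: [0.4495, -0.1394, 0.0261]
tool_rot: [3.112, 0.424, 0.001]
ft_force: [-0.9, 0.6, 5.4]
grip_width: 0.015
finger_force: 59.4
```

Call:
{"method": "play_rows", "body": {
  "rows": [
    {"slide":[0,0,0.1],"angular":[0,0,0],"jaw":-1},
    {"slide":[0,0,0],"angular":[0,0,0],"jaw":-1},
    {"slide":[0,0,0],"angular":[0,0,0],"jaw":-1},
    {"slide":[0,0,0],"angular":[0,0,0],"jaw":-1},
    {"slide":[0,0,0],"angular":[0,0,0],"jaw":-1}
  ]
}}

```text
time_s: 8.0
tcp_pos: [0.4495, -0.1394, 0.0259]
tool_rot: [3.112, 0.424, 0.001]
ft_force: [-4.1, 0.8, 18.3]
grip_width: 0.0151
finger_force: 60.7
```

Call:
{"method": "play_rows", "body": {
  "rows": [
    {"slide":[0,0,-0.1],"angular":[0,0,0],"jaw":-0.4},
    {"slide":[0,0,0],"angular":[0,0,0],"jaw":0.0},
    {"slide":[0,0,0],"angular":[0,0,0],"jaw":0.1},
    {"slide":[0,0,0],"angular":[0,0,0],"jaw":0.2},
    {"slide":[0,0,-1],"angular":[0,0,0],"jaw":0.2}
  ]
}}

```text
time_s: 8.5
tcp_pos: [0.4486, -0.139, 0.035]
tool_rot: [-3.112, -0.424, 0.003]
ft_force: [-0.1, 0.2, -0.8]
grip_width: 0.0511
finger_force: 0.0
```

Call:
{"method": "play_rows", "body": {
  "rows": [
    {"slide":[0,0,-3],"angular":[0,0,0],"jaw":0.2},
    {"slide":[0,0,-4],"angular":[0,0,0],"jaw":0.2},
    {"slide":[0,0,-4],"angular":[0,0,0],"jaw":0.4},
    {"slide":[2,-4,0],"angular":[0,0,0],"jaw":0.6},
    {"slide":[2,-4,0],"angular":[0,0,0],"jaw":0.6}
  ]
}}

```text
time_s: 9.0
tcp_pos: [0.4673, -0.0523, 0.1476]
tool_rot: [3.113, 0.415, 0.005]
ft_force: [0.8, 0.6, -0.3]
grip_width: 0.0682
finger_force: 0.0
```

Call:
{"method": "play_rows", "body": {
  "rows": [
    {"slide":[2,-4,0],"angular":[0,0,0],"jaw":0.6},
    {"slide":[2,-4,0],"angular":[0,0,0],"jaw":0.6},
    {"slide":[0,0,0],"angular":[0,0,0],"jaw":0.6},
    {"slide":[0,0,0],"angular":[0,0,0],"jaw":0.6},
    {"slide":[0,0,0],"angular":[0,0,0],"jaw":0.6}
  ]
}}

```text
time_s: 9.5
tcp_pos: [0.4833, 0.0351, 0.1458]
tool_rot: [3.112, 0.422, -0.001]
ft_force: [0.1, -0.9, -0.0]
grip_width: 0.0685
finger_force: 0.0
```

```bash
cat >> m.py <<'E'
def comps(im,P,cx,cy,r,lo,hi,mn=15,col=None):
    v,u=np.mgrid[0:420,0:560];m=(abs(u-cx)<r)&(abs(v-cy)<r)&(P[...,2]*1000>lo)&(P[...,2]*1000<hi)
    if col is not None: m&=col
    nn,l,st,_=cv2.connectedComponentsWithStats(m.astype(np.uint8))
    for k in range(1,nn):
        if st[k,4]>mn: print(lo,hi,rect(P,l==k),np.median(P[l==k][:,2]).round(4),st[k,:4])
E
python3 - <<'E'
from m import *
im=cam('top');P=cloud(im);np.savez('top1.npz',**{k:np.array(v) for k,v in im.items()})
print('cab in carton');comps(im,P,494/1.4,344/1.4,20,24.5,30);comps(im,P,494/1.4,344/1.4,20,38,52,4)
hsv=cv2.cvtColor(im['pixels'],cv2.COLOR_RGB2HSV);yel=(hsv[...,0]>15)&(hsv[...,0]<30)&(hsv[...,1]>110)
print('pad');comps(im,P,285/1.4,290/1.4,30,60,72);comps(im,P,285/1.4,290/1.4,30,60,72,15,yel);comps(im,P,285/1.4,290/1.4,30,50,58,3)
print('rim');comps(im,P,285/1.4,290/1.4,36,40,49)
a=cv2.cvtColor(im['pixels'],4)
cv2.imwrite('pics/t1.png',np.hstack([cv2.resize(a[165:255,180:230],(320,576),interpolation=2),cv2.resize(a[225:270,330:380],(460,414),interpolation=2)[:, :].copy() if 0 else cv2.copyMakeBorder(cv2.resize(a[225:270,330:380],(460,414),interpolation=2),0,162,0,0,0)]))
E
```

```text
cab in carton
pad
60 72 (array([581. , 293.5]), array([28.9,  8.5]), -31.5, 19) 0.0616 [191 189   8  10]
60 72 (array([539.9, 270.6]), array([57.2, 50.2]), 19.5, 328) 0.0664 [191 196  23  24]
60 72 (array([514.8, 262.8]), array([39.3,  4.8]), -72.2, 25) 0.0653 [197 214  15   6]
50 58 (array([588.8, 278.9]), array([7.1, 5.9]), 63.0, 5) 0.0553 [198 189   4   3]
50 58 (array([582.3, 268.3]), array([10.2,  6. ]), 46.3, 7) 0.0557 [202 191   3   5]
50 58 (array([567.2, 299.1]), array([12.1,  2.2]), 82.6, 6) 0.0563 [190 198   5   2]
50 58 (array([514.9, 259.2]), array([10.5,  1.2]), -60.7, 6) 0.054 [204 217   5   2]
50 58 (array([508.6, 277.3]), array([10.8,  0.8]), -71.3, 6) 0.0562 [197 219   5   2]
rim
40 49 (array([540.4, 271.5]), array([116.3,  57.9]), 16.3, 277) 0.045 [194 188  24  45]
40 49 (array([575.4, 283.8]), array([24.8, 23.4]), 19.8, 66) 0.0447 [194 192  10  10]
```

View pics/t1.png

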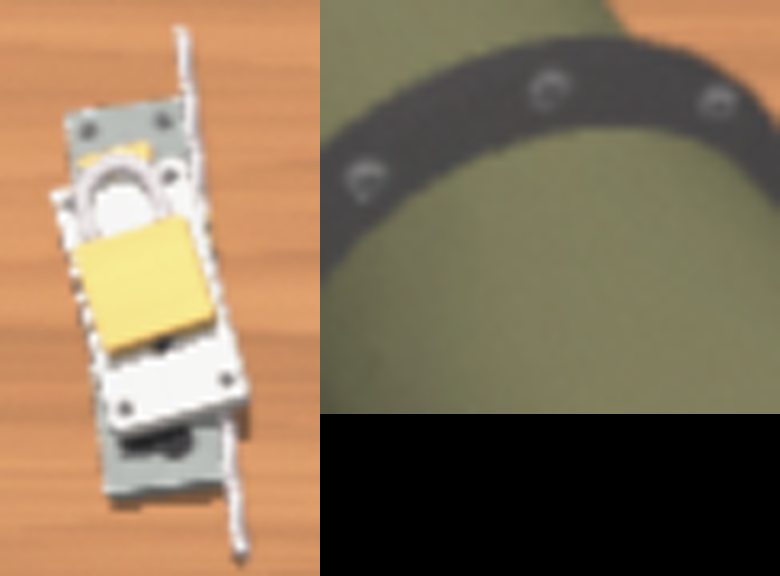

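The left panel shows the padlock body with corners (75,243), (185,215), (213,320), (108,352) on the rim lock. The right panel is blocked by the arm.

Run:
```python
from m import *
T=dict(np.load('top1.npz'));T={k:(x if x.ndim else float(x)) for k,x in T.items()}
C=np.array([ray(T,180+a/6.4,165+b/6.4,.068) for a,b in[(75,243),(185,215),(213,320),(108,352)]])*1000
c=C.mean(0);print(C.round(1)[:,:2],'c',c.round(1),np.linalg.norm(np.diff(C,axis=0),axis=1).round(1))
e=(C[0]+C[1]-C[2]-C[3])[:2];print('yaw',np.degrees(np.arctan2(e[1],e[0])))
plan(c[0]/1000,c[1]/1000,.10,17.5)
```

```text
[[551.4 296.9]
 [563.9 251.4]
 [519.2 238.2]
 [505.2 281.2]] c [534.9 266.9  68. ] [47.1 46.6 45.2]
yaw 17.621718584282167
tcp [0.4833 0.0347 0.1457] yaw 15.4 turn_z -0.037 slide [ 11.91 -20.6    4.57] t 9.6 q7 -1.74
```

Call:
{"method": "play_rows", "body": {
  "rows": [
    {"slide":[2.38,-4.12,0.9],"angular":[0,0,-0.037],"jaw":0.75},
    {"slide":[2.38,-4.12,0.9],"angular":[0,0,0],"jaw":0.75},
    {"slide":[2.38,-4.12,0.9],"angular":[0,0,0],"jaw":0.75},
    {"slide":[2.38,-4.12,0.9],"angular":[0,0,0],"jaw":0.75},
    {"slide":[2.38,-4.12,0.9],"angular":[0,0,0],"jaw":0.75}
  ]
}}

```text
time_s: 10.05
tcp_pos: [0.5373, 0.2679, 0.1002]
tool_rot: [3.104, 0.476, -0.0]
ft_force: [0.7, 0.3, 1.3]
grip_width: 0.0747
finger_force: 0.0
```

Call:
{"method": "play_rows", "body": {
  "rows": [
    {"slide":[0,0,0],"angular":[0,0,0],"jaw":0.75},
    {"slide":[0,0,0],"angular":[0,0,0],"jaw":0.75},
    {"slide":[0,0,0],"angular":[0,0,0],"jaw":0.75},
    {"slide":[0,0,0],"angular":[0,0,0],"jaw":0.75},
    {"slide":[0,0,0],"angular":[0,0,0],"jaw":0.75}
  ]
}}

```text
time_s: 10.55
tcp_pos: [0.5369, 0.2664, 0.101]
tool_rot: [3.104, 0.478, 0.001]
ft_force: [-0.2, 0.6, -0.9]
grip_width: 0.0744
finger_force: 0.0
```

Run:
```python
from m import *
plan(.535,.267,.047,17.5)
```

```text
tcp [0.5369 0.2664 0.101 ] yaw 17.5 turn_z -0.0 slide [-0.16 -0.11  5.4 ] t 10.6 q7 -2.12
```

Call:
{"method": "play_rows", "body": {
  "rows": [
    {"slide":[-0.15,-0.1,2],"angular":[0,0,0],"jaw":0.75},
    {"slide":[0,0,2],"angular":[0,0,0],"jaw":0.75},
    {"slide":[0,0,1],"angular":[0,0,0],"jaw":0.75},
    {"slide":[0,0,0.4],"angular":[0,0,0],"jaw":0.75},
    {"slide":[0,0,0],"angular":[0,0,0],"jaw":0.75}
  ]
}}

```text
time_s: 11.05
tcp_pos: [0.5347, 0.2684, 0.0466]
tool_rot: [3.104, 0.481, -0.001]
ft_force: [0.1, -0.2, 0.0]
grip_width: 0.0746
finger_force: 0.0
```

Call:
{"method": "play_rows", "body": {
  "rows": [
    {"slide":[0,0,0],"angular":[0,0,0],"jaw":0.5},
    {"slide":[0,0,0],"angular":[0,0,0],"jaw":0.3},
    {"slide":[0,0,0],"angular":[0,0,0],"jaw":0.15},
    {"slide":[0,0,0],"angular":[0,0,0],"jaw":-1},
    {"slide":[0,0,0],"angular":[0,0,0],"jaw":-1}
  ]
}}

```text
time_s: 11.55
tcp_pos: [0.5351, 0.2692, 0.0479]
tool_rot: [-3.104, -0.482, -0.003]
ft_force: [-1.3, -1.9, 7.4]
grip_width: 0.0481
finger_force: 61.2
```

Run:
```python
from m import *
im=cam('side');s=arm.sense();print(s['ft_force'],s['grip_width'],s['tcp_pos'])
c=im['R']@s['tcp_pos']+im['t'];u,v=(c[:2]/c[2]*im['f']+[im['cx'],im['cy']]).astype(int)
tips(im,.056)
save(im,'side5.png',(u-50,v-45,u+50,v+45),6)
```

```text
[-0.6659807  -0.10069827  8.2347691 ] 0.04847690875959995 [0.53505881 0.26913848 0.04791807]
tip ahead [-9.3 -9.2 -9.1 -9.1 -8.9 -8.6 -8.6 -8.4] x -19.4 24.5
```

View pics/side5.png

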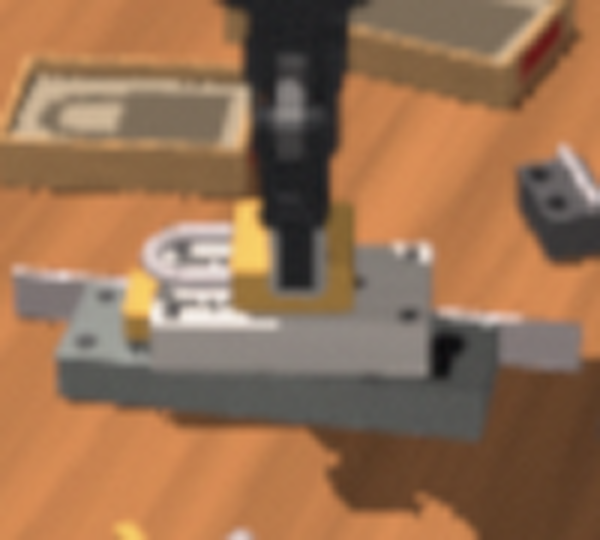

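The grip on the padlock is good, but the tip at (297,290) is only about 8 mm above its underside at (297,308). That would foul the carton rim, so I'll regrip 5 mm higher.

Call:
{"method": "play_rows", "body": {
  "rows": [
    {"slide":[0,0,0],"angular":[0,0,0],"jaw":0.3},
    {"slide":[0,0,0],"angular":[0,0,0],"jaw":0.5},
    {"slide":[0,0,0],"angular":[0,0,0],"jaw":0.5},
    {"slide":[0,0,-0.4],"angular":[0,0,0],"jaw":0.5},
    {"slide":[0,0,0],"angular":[0,0,0],"jaw":0.5}
  ]
}}

```text
time_s: 12.1
tcp_pos: [0.5349, 0.2689, 0.0511]
tool_rot: [-3.104, -0.481, -0.001]
ft_force: [0.1, -0.4, -0.7]
grip_width: 0.0641
finger_force: 0.0
```

Call:
{"method": "play_rows", "body": {
  "rows": [
    {"slide":[0,0,0],"angular":[0,0,0],"jaw":0.3},
    {"slide":[0,0,0],"angular":[0,0,0],"jaw":0.15},
    {"slide":[0,0,0],"angular":[0,0,0],"jaw":-1},
    {"slide":[0,0,0],"angular":[0,0,0],"jaw":-1},
    {"slide":[0,0,0],"angular":[0,0,0],"jaw":-1}
  ]
}}

```text
time_s: 12.6
tcp_pos: [0.5347, 0.2689, 0.0513]
tool_rot: [-3.104, -0.482, -0.001]
ft_force: [-1.7, 0.1, 5.9]
grip_width: 0.0477
finger_force: 61.2
```

Call:
{"method": "play_rows", "body": {
  "rows": [
    {"slide":[0,0,-0.5],"angular":[0,0,0],"jaw":-1},
    {"slide":[0,0,-1.5],"angular":[0,0,0],"jaw":-1},
    {"slide":[0,0,-3],"angular":[0,0,0],"jaw":-1},
    {"slide":[0,0,-2],"angular":[0,0,0],"jaw":-1},
    {"slide":[0,0,0],"angular":[0,0,0],"jaw":-1}
  ]
}}

```text
time_s: 13.1
tcp_pos: [0.5357, 0.2696, 0.123]
tool_rot: [-3.103, -0.481, -0.006]
ft_force: [1.5, 0.5, -4.0]
grip_width: 0.0478
finger_force: 63.0
```

Run:
```python
from m import *
im=cam('side');s=arm.sense();tips(im,.08);Q=cloud(im);t=s['tcp_pos']
m=(np.linalg.norm(Q[...,:2]-t[:2],axis=-1)<.04)&(Q[...,2]>.08)&(Q[...,2]<t[2]+.02)
print('lowest held rel tcp',(np.sort(Q[m][:,2])[:6]-t[2])*1000)
hsv=cv2.cvtColor(im['pixels'],cv2.COLOR_RGB2HSV);yel=(hsv[...,0]>12)&(hsv[...,0]<32)&(hsv[...,1]>110)&m
print('yellow z rel', np.percentile(Q[yel][:,2]-t[2],[0,2,10,90,98])*1000)
a=np.radians(13.1);c=np.array([.665,.1292])-.018*np.array([np.cos(a),np.sin(a)])
print(c);plan(c[0],c[1],t[2],13.1)
```

```text
tip ahead [3.2 3.7 3.8 3.9 4.  4.2 4.9 5.2] x -17.8 24.9
lowest held rel tcp [-5.25472591 -4.91809783 -4.18295475 -4.04158579 -3.92778832 -3.8066247 ]
yellow z rel [-5.25472591 -3.84297379 -0.40771961 18.24370294 19.06475133]
[0.64746843 0.12512028]
tcp [0.535  0.2689 0.1212] yaw 17.6 turn_z 0.079 slide [ 7.7  16.55 -0.  ] t 13.2 q7 -2.11
```

Call:
{"method": "play_rows", "body": {
  "rows": [
    {"slide":[1.93,4.14,0],"angular":[0,0,0.079],"jaw":-1},
    {"slide":[1.93,4.14,0],"angular":[0,0,0],"jaw":-1},
    {"slide":[1.93,4.14,0],"angular":[0,0,0],"jaw":-1},
    {"slide":[1.93,4.14,0],"angular":[0,0,0],"jaw":-1},
    {"slide":[0,0,3],"angular":[0,0,0],"jaw":-1}
  ]
}}

```text
time_s: 13.65
tcp_pos: [0.6564, 0.1179, 0.091]
tool_rot: [3.117, 0.341, 0.01]
ft_force: [0.5, -0.5, -4.3]
grip_width: 0.0479
finger_force: 63.1
```

Call:
{"method": "play_rows", "body": {
  "rows": [
    {"slide":[0,0,3],"angular":[0,0,0],"jaw":-1},
    {"slide":[0,0,1],"angular":[0,0,0],"jaw":-1},
    {"slide":[0,0,0],"angular":[0,0,0],"jaw":-1},
    {"slide":[0,0,0],"angular":[0,0,0],"jaw":-1},
    {"slide":[0,0,0],"angular":[0,0,0],"jaw":-1}
  ]
}}

```text
time_s: 14.15
tcp_pos: [0.6509, 0.1281, 0.0521]
tool_rot: [-3.121, -0.359, -0.004]
ft_force: [-0.3, -0.1, -3.2]
grip_width: 0.0475
finger_force: 63.2
```

Run:
```python
from m import *
plan(.6475,.1251,.021,13.1)
im=cam('side');s=arm.sense();t=s['tcp_pos']
c=im['R']@t+im['t'];u,v=(c[:2]/c[2]*im['f']+[im['cx'],im['cy']]).astype(int)
save(im,'side6.png',(u-50,v-45,u+50,v+45),6)
```

```text
tcp [0.6509 0.1281 0.0521] yaw 13.1 turn_z 0.001 slide [-0.4   0.21  3.11] t 14.2 q7 -1.92
```

View pics/side6.png

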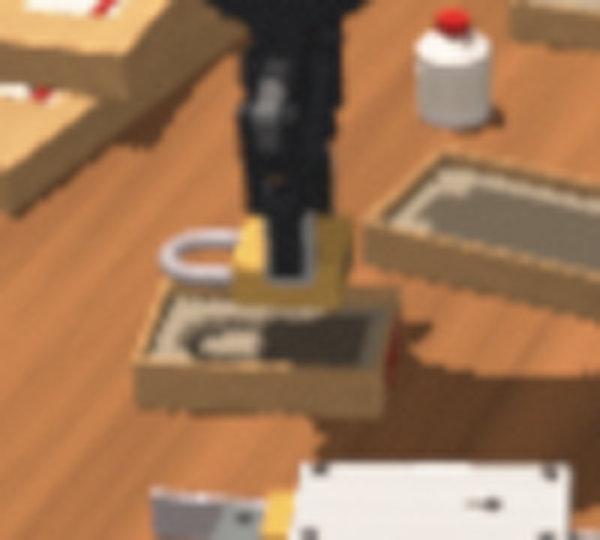

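The padlock is level at 160–350 px above its carton at 140–398 px. I'll apply the small correction and lower it to contact.

Call:
{"method": "play_rows", "body": {
  "rows": [
    {"slide":[-0.4,0.2,1],"angular":[0,0,0],"jaw":-1},
    {"slide":[0,0,1],"angular":[0,0,0],"jaw":-1},
    {"slide":[0,0,0.6],"angular":[0,0,0],"jaw":-1},
    {"slide":[0,0,0.3],"angular":[0,0,0],"jaw":-1},
    {"slide":[0,0,0],"angular":[0,0,0],"jaw":-1}
  ]
}}

```text
time_s: 14.7
tcp_pos: [0.6464, 0.1245, 0.0211]
tool_rot: [-3.121, -0.359, 0.001]
ft_force: [-0.4, -0.0, -4.2]
grip_width: 0.048
finger_force: 63.2
```

Call:
{"method": "play_rows", "body": {
  "rows": [
    {"slide":[0,0,0.1],"angular":[0,0,0],"jaw":-1},
    {"slide":[0,0,0],"angular":[0,0,0],"jaw":-1},
    {"slide":[0,0,0.1],"angular":[0,0,0],"jaw":-1},
    {"slide":[0,0,0],"angular":[0,0,0],"jaw":-1},
    {"slide":[0,0,0],"angular":[0,0,0],"jaw":-1}
  ]
}}

```text
time_s: 15.2
tcp_pos: [0.6469, 0.1245, 0.0203]
tool_rot: [-3.121, -0.359, -0.001]
ft_force: [-1.9, -0.4, 4.2]
grip_width: 0.0477
finger_force: 63.9
```

Call:
{"method": "play_rows", "body": {
  "rows": [
    {"slide":[0,0,0],"angular":[0,0,0],"jaw":0.2},
    {"slide":[0,0,0],"angular":[0,0,0],"jaw":0.3},
    {"slide":[0,0,0],"angular":[0,0,0],"jaw":0.4},
    {"slide":[0,0,0],"angular":[0,0,0],"jaw":0.5},
    {"slide":[0,0,-1],"angular":[0,0,0],"jaw":0.5}
  ]
}}

```text
time_s: 15.7
tcp_pos: [0.6458, 0.1241, 0.0287]
tool_rot: [3.121, 0.359, -0.004]
ft_force: [0.4, 0.1, -0.4]
grip_width: 0.064
finger_force: 0.0
```

Call:
{"method": "play_rows", "body": {
  "rows": [
    {"slide":[0,0,-3],"angular":[0,0,0],"jaw":0.5},
    {"slide":[0,0,-4],"angular":[0,0,0],"jaw":0.7},
    {"slide":[0,0,-4],"angular":[0,0,0],"jaw":0.85},
    {"slide":[-3,4,0],"angular":[0,0,0],"jaw":0.85},
    {"slide":[-3,4,0],"angular":[0,0,0],"jaw":0.85}
  ]
}}

```text
time_s: 16.2
tcp_pos: [0.607, 0.034, 0.142]
tool_rot: [-3.12, -0.364, -0.007]
ft_force: [0.6, -1.3, 0.5]
grip_width: 0.0791
finger_force: 0.0
```

Call:
{"method": "play_rows", "body": {
  "rows": [
    {"slide":[-3,4,0],"angular":[0,0,0],"jaw":0.85},
    {"slide":[-3,4,0],"angular":[0,0,0],"jaw":0.85},
    {"slide":[-2,2,0],"angular":[0,0,0],"jaw":0.85},
    {"slide":[0,0,0],"angular":[0,0,0],"jaw":0.85},
    {"slide":[0,0,0],"angular":[0,0,0],"jaw":0.85}
  ]
}}

```text
time_s: 16.7
tcp_pos: [0.5513, -0.0831, 0.1405]
tool_rot: [3.121, 0.356, 0.002]
ft_force: [-0.0, 0.7, 0.1]
grip_width: 0.0789
finger_force: 0.0
```

Run:
```python
from m import *
im=cam('top');P=cloud(im);np.savez('top2.npz',**{k:np.array(v) for k,v in im.items()})
hsv=cv2.cvtColor(im['pixels'],cv2.COLOR_RGB2HSV);yel=(hsv[...,0]>15)&(hsv[...,0]<30)&(hsv[...,1]>110)
print('padlock');comps(im,P,358/1.4,237/1.4,26,30,42)
print('rim');comps(im,P,285/1.4,290/1.4,36,40,52);
pal=(hsv[...,1]<40)&(hsv[...,2]>190);comps(im,P,285/1.4,290/1.4,36,40,52,15,pal)
a=cv2.cvtColor(im['pixels'],4)
cv2.imwrite('pics/t2.png',np.hstack([cv2.resize(a[165:255,180:230],(320,576),interpolation=2),cv2.copyMakeBorder(cv2.resize(a[145:195,235:280],(414,460),interpolation=2),0,116,0,0,0)]))
s=arm.sense();print(s['tcp_pos'])
```

```text
padlock
30 42 (array([655.6, 126.3]), array([64.6, 50.2]), 15.5, 296) 0.0361 [247 158  21  25]
rim
40 52 (array([541.9, 272. ]), array([119.8,  58.2]), 16.4, 829) 0.045 [188 188  31  44]
40 52 (array([536.6, 270.4]), array([108.4,  58.2]), 16.4, 775) 0.0451 [188 190  31  42]
[ 0.55177923 -0.08181926  0.14043814]
```

View pics/t2.png

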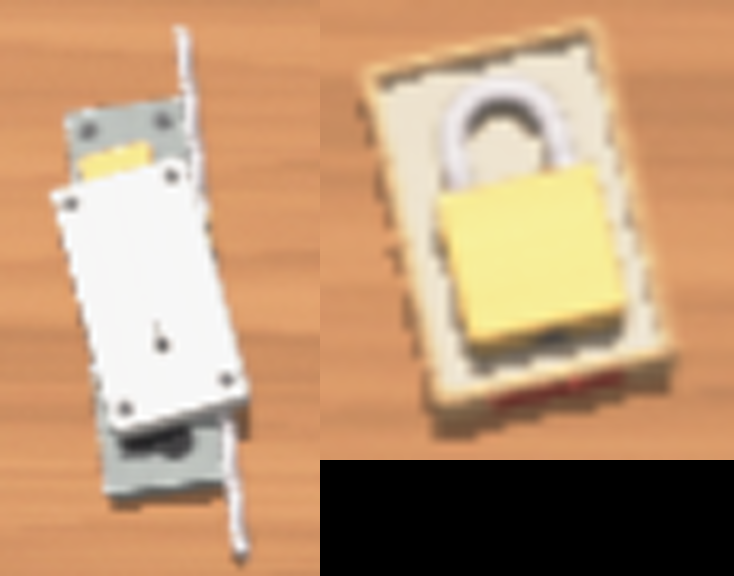

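The padlock lies flat in its carton (right panel, body at (530,255)). The rim lock at (150,295) is uncovered; it measures 120 x 58 mm at 45 mm height, so it is the right one. Next I'll grip it.

Run:
```python
from m import *
plan(.5415,.2718,.09,16.4)
```

```text
tcp [ 0.5518 -0.0818  0.1404] yaw 13.1 turn_z -0.057 slide [  9.   -34.21   5.04] t 16.8 q7 -1.57
```

Call:
{"method": "play_rows", "body": {
  "rows": [
    {"slide":[1.13,-4.28,0],"angular":[0,0,-0.057],"jaw":0.85},
    {"slide":[1.13,-4.28,0],"angular":[0,0,0],"jaw":0.85},
    {"slide":[1.13,-4.28,0],"angular":[0,0,0],"jaw":0.85},
    {"slide":[1.13,-4.28,0],"angular":[0,0,0],"jaw":0.85},
    {"slide":[1.13,-4.28,0],"angular":[0,0,0],"jaw":0.85}
  ]
}}

```text
time_s: 17.25
tcp_pos: [0.5473, 0.1427, 0.14]
tool_rot: [-3.108, -0.452, -0.001]
ft_force: [1.7, 0.5, 0.1]
grip_width: 0.0789
finger_force: 0.0
```

Call:
{"method": "play_rows", "body": {
  "rows": [
    {"slide":[1.13,-4.28,1],"angular":[0,0,0],"jaw":0.85},
    {"slide":[1.13,-4.28,2],"angular":[0,0,0],"jaw":0.85},
    {"slide":[1.13,-4.28,2],"angular":[0,0,0],"jaw":0.85},
    {"slide":[0,0,0],"angular":[0,0,0],"jaw":0.85},
    {"slide":[0,0,0],"angular":[0,0,0],"jaw":0.85}
  ]
}}

```text
time_s: 17.75
tcp_pos: [0.5424, 0.2748, 0.0891]
tool_rot: [-3.107, -0.456, 0.002]
ft_force: [1.0, -1.8, -0.1]
grip_width: 0.0789
finger_force: 0.0
```

Call:
{"method": "play_rows", "body": {
  "rows": [
    {"slide":[0,0,0],"angular":[0,0,0],"jaw":0.85},
    {"slide":[0,0,0],"angular":[0,0,0],"jaw":0.85},
    {"slide":[0,0,0],"angular":[0,0,0],"jaw":0.85},
    {"slide":[0,0,0],"angular":[0,0,0],"jaw":0.85},
    {"slide":[0,0,0],"angular":[0,0,0],"jaw":0.85}
  ]
}}

```text
time_s: 18.25
tcp_pos: [0.5442, 0.2708, 0.0899]
tool_rot: [-3.11, -0.446, -0.001]
ft_force: [1.8, 0.1, -0.3]
grip_width: 0.0792
finger_force: 0.0
```

Run:
```python
from m import *
plan(.5415,.2718,.028,16.4)
```

```text
tcp [0.5442 0.2708 0.0899] yaw 16.3 turn_z -0.001 slide [-0.23 -0.17  6.19] t 18.2 q7 -2.15
```

Call:
{"method": "play_rows", "body": {
  "rows": [
    {"slide":[-0.2,-0.15,2],"angular":[0,0,0],"jaw":0.85},
    {"slide":[0,0,2],"angular":[0,0,0],"jaw":0.85},
    {"slide":[0,0,1.5],"angular":[0,0,0],"jaw":0.85},
    {"slide":[0,0,0.6],"angular":[0,0,0],"jaw":0.85},
    {"slide":[0,0,0],"angular":[0,0,0],"jaw":0.85}
  ]
}}

```text
time_s: 18.75
tcp_pos: [0.5412, 0.272, 0.0279]
tool_rot: [3.109, 0.447, -0.002]
ft_force: [0.1, 0.5, -0.6]
grip_width: 0.0792
finger_force: 0.0
```

Call:
{"method": "play_rows", "body": {
  "rows": [
    {"slide":[0,0,0],"angular":[0,0,0],"jaw":0.6},
    {"slide":[0,0,0],"angular":[0,0,0],"jaw":0.45},
    {"slide":[0,0,0],"angular":[0,0,0],"jaw":0.3},
    {"slide":[0,0,0],"angular":[0,0,0],"jaw":-1},
    {"slide":[0,0,0],"angular":[0,0,0],"jaw":-1}
  ]
}}

```text
time_s: 19.25
tcp_pos: [0.542, 0.2727, 0.0302]
tool_rot: [-3.109, -0.447, -0.003]
ft_force: [-1.1, -1.6, 6.8]
grip_width: 0.0552
finger_force: 61.9
```

Run:
```python
from m import *
im=cam('side');s=arm.sense();print(s['ft_force'],s['grip_width'],s['tcp_pos'])
c=im['R']@s['tcp_pos']+im['t'];u,v=(c[:2]/c[2]*im['f']+[im['cx'],im['cy']]).astype(int)
save(im,'side7.png',(u-50,v-45,u+50,v+45),6)
```

```text
[-1.63494942 -1.12342311  6.65887495] 0.055487262893534416 [0.54199021 0.27266809 0.03015135]
```

View pics/side7.png

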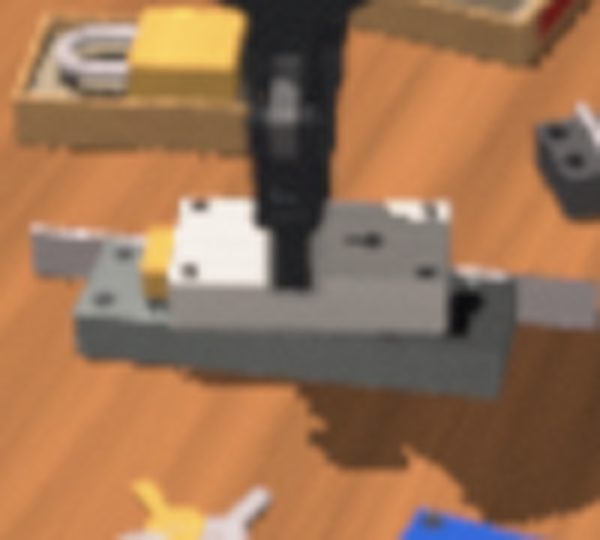

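The tip at (290,290) grips only the top few millimetres of the case side (280–330). I'll regrip 5 mm lower.

Call:
{"method": "play_rows", "body": {
  "rows": [
    {"slide":[0,0,0],"angular":[0,0,0],"jaw":0.5},
    {"slide":[0,0,0],"angular":[0,0,0],"jaw":0.6},
    {"slide":[0,0,0],"angular":[0,0,0],"jaw":0.6},
    {"slide":[0,0,0.5],"angular":[0,0,0],"jaw":0.6},
    {"slide":[0,0,0],"angular":[0,0,0],"jaw":0.6}
  ]
}}

```text
time_s: 19.8
tcp_pos: [0.5412, 0.272, 0.0229]
tool_rot: [3.109, 0.447, -0.002]
ft_force: [0.8, 0.3, -0.9]
grip_width: 0.0685
finger_force: 0.0
```

Call:
{"method": "play_rows", "body": {
  "rows": [
    {"slide":[0,0,0],"angular":[0,0,0],"jaw":0.4},
    {"slide":[0,0,0],"angular":[0,0,0],"jaw":0.3},
    {"slide":[0,0,0],"angular":[0,0,0],"jaw":-1},
    {"slide":[0,0,0],"angular":[0,0,0],"jaw":-1},
    {"slide":[0,0,0],"angular":[0,0,0],"jaw":-1}
  ]
}}

```text
time_s: 20.3
tcp_pos: [0.5414, 0.2723, 0.0239]
tool_rot: [3.109, 0.448, -0.0]
ft_force: [-1.9, -1.8, 5.0]
grip_width: 0.0562
finger_force: 63.2
```

Call:
{"method": "play_rows", "body": {
  "rows": [
    {"slide":[0,0,-0.5],"angular":[0,0,0],"jaw":-1},
    {"slide":[0,0,-0.5],"angular":[0,0,0],"jaw":-1},
    {"slide":[0,0,-0.5],"angular":[0,0,0],"jaw":-1},
    {"slide":[0,0,0],"angular":[0,0,0],"jaw":-1},
    {"slide":[0,0,0],"angular":[0,0,0],"jaw":-1}
  ]
}}

```text
time_s: 20.8
tcp_pos: [0.5416, 0.2722, 0.0387]
tool_rot: [-3.11, -0.447, -0.0]
ft_force: [-0.4, 0.1, -3.3]
grip_width: 0.0563
finger_force: 64.9
```

Run:
```python
from m import *
im=cam('side');s=arm.sense();t=s['tcp_pos'];print(s['ft_force'],s['grip_width'],t)
c=im['R']@s['tcp_pos']+im['t'];u,v=(c[:2]/c[2]*im['f']+[im['cx'],im['cy']]).astype(int)
save(im,'side8.png',(u-50,v-45,u+50,v+45),6)
a=np.radians(-7.3)
plan(.5838,-.0035,t[2],-7.3)
```

```text
[-0.03253853  0.95442647 -3.41368807] 0.05663597074895741 [0.54152813 0.27213492 0.03857909]
tcp [0.5415 0.2721 0.0386] yaw 16.4 turn_z 0.413 slide [ 7.7 26.8 -0. ] t 20.9 q7 -2.2
```

View pics/side8.png

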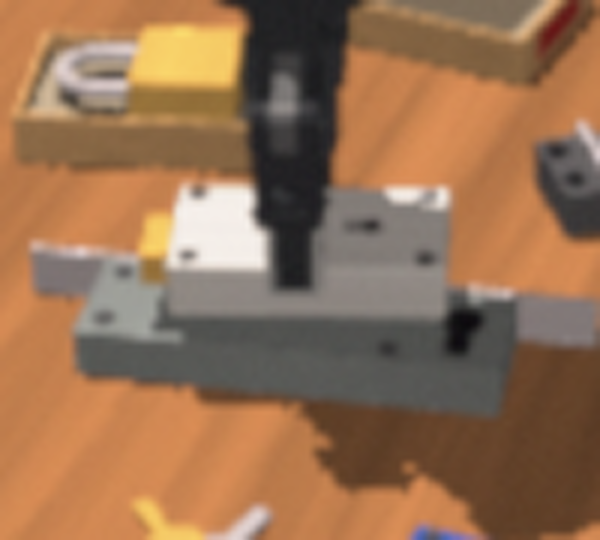

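The rim lock is lifted level, with the tip at (290,290) and its underside at (300,318). I'll carry it to its carton.

Call:
{"method": "play_rows", "body": {
  "rows": [
    {"slide":[0,0,-2],"angular":[0,0,0],"jaw":-1},
    {"slide":[0,0,-3],"angular":[0,0,0.138],"jaw":-1},
    {"slide":[0,0,-2],"angular":[0,0,0.138],"jaw":-1},
    {"slide":[0,0,0],"angular":[0,0,0.137],"jaw":-1},
    {"slide":[1.28,4.47,0],"angular":[0,0,0],"jaw":-1}
  ]
}}

```text
time_s: 21.35
tcp_pos: [0.5467, 0.2356, 0.1101]
tool_rot: [-3.128, 0.19, -0.002]
ft_force: [1.2, 0.3, -3.3]
grip_width: 0.056
finger_force: 65.2
```

Call:
{"method": "play_rows", "body": {
  "rows": [
    {"slide":[1.28,4.47,0],"angular":[0,0,0],"jaw":-1},
    {"slide":[1.28,4.47,0],"angular":[0,0,0],"jaw":-1},
    {"slide":[1.28,4.47,0],"angular":[0,0,0],"jaw":-1},
    {"slide":[1.28,4.47,0],"angular":[0,0,0],"jaw":-1},
    {"slide":[1.28,4.47,0],"angular":[0,0,0],"jaw":-1}
  ]
}}

```text
time_s: 21.85
tcp_pos: [0.5835, -0.0054, 0.1085]
tool_rot: [-3.135, 0.199, 0.0]
ft_force: [-0.3, -0.4, -2.9]
grip_width: 0.0564
finger_force: 65.2
```

Call:
{"method": "play_rows", "body": {
  "rows": [
    {"slide":[0,0,3],"angular":[0,0,0],"jaw":-1},
    {"slide":[0,0,2.5],"angular":[0,0,0],"jaw":-1},
    {"slide":[0,0,0],"angular":[0,0,0],"jaw":-1},
    {"slide":[0,0,0],"angular":[0,0,0],"jaw":-1},
    {"slide":[0,0,0],"angular":[0,0,0],"jaw":-1}
  ]
}}

```text
time_s: 22.35
tcp_pos: [0.5845, -0.0028, 0.0549]
tool_rot: [-3.135, 0.198, -0.003]
ft_force: [-0.0, 0.4, -2.5]
grip_width: 0.0564
finger_force: 65.4
```

Run:
```python
from m import *
plan(.5838,-.0035,.018,-7.3)
im=cam('side');P=cloud(im);s=arm.sense();print(s['ft_force'])
hsv=cv2.cvtColor(im['pixels'],cv2.COLOR_RGB2HSV);L=(P-s['tcp_pos'])@Ro.from_rotvec(s['tool_rot']).as_matrix()*1000
m=(abs(L[...,0])<80)&(abs(L[...,1])<45)&(L[...,2]<8)&(L[...,2]>-26)&(hsv[...,1]<45)&(hsv[...,2]>100)&(P[...,2]>.035)
print(np.percentile(L[m],[1,5,95,99],axis=0).round(1),m.sum())
```

```text
tcp [ 0.5845 -0.0028  0.0549] yaw -7.2 turn_z 0.001 slide [-0.06  0.08  3.69] t 22.4 q7 -2.06
[ 0.11603283  0.54630336 -2.85685879]
[[-57.1 -36.8 -25. ]
 [-55.9 -33.  -23.5]
 [ 41.5  22.2  -2.6]
 [ 46.9  27.1  -0.8]] 489
```

Call:
{"method": "play_rows", "body": {
  "rows": [
    {"slide":[0,0,1.5],"angular":[0,0,0],"jaw":-1},
    {"slide":[0,0,1.3],"angular":[0,0,0],"jaw":-1},
    {"slide":[0,0,0.6],"angular":[0,0,0],"jaw":-1},
    {"slide":[0,0,0.3],"angular":[0,0,0],"jaw":-1},
    {"slide":[0,0,0],"angular":[0,0,0],"jaw":-1}
  ]
}}

```text
time_s: 22.9
tcp_pos: [0.5838, -0.0033, 0.017]
tool_rot: [3.135, -0.199, 0.0]
ft_force: [0.5, -0.1, -1.8]
grip_width: 0.0565
finger_force: 65.5
```

Call:
{"method": "play_rows", "body": {
  "rows": [
    {"slide":[0,0,0.1],"angular":[0,0,0],"jaw":-1},
    {"slide":[0,0,0],"angular":[0,0,0],"jaw":-1},
    {"slide":[0,0,0.1],"angular":[0,0,0],"jaw":-1},
    {"slide":[0,0,0],"angular":[0,0,0],"jaw":-1},
    {"slide":[0,0,0],"angular":[0,0,0],"jaw":-1}
  ]
}}

```text
time_s: 23.4
tcp_pos: [0.584, -0.0034, 0.0168]
tool_rot: [3.135, -0.199, 0.002]
ft_force: [-5.6, -0.5, 16.4]
grip_width: 0.0563
finger_force: 67.6
```

Call:
{"method": "play_rows", "body": {
  "rows": [
    {"slide":[0,0,-0.1],"angular":[0,0,0],"jaw":0.35},
    {"slide":[0,0,0],"angular":[0,0,0],"jaw":0.45},
    {"slide":[0,0,0],"angular":[0,0,0],"jaw":0.6},
    {"slide":[0,0,0],"angular":[0,0,0],"jaw":0.6},
    {"slide":[0,0,-1],"angular":[0,0,0],"jaw":0.6}
  ]
}}

```text
time_s: 23.9
tcp_pos: [0.5828, -0.0036, 0.0248]
tool_rot: [3.135, -0.2, -0.004]
ft_force: [0.4, 0.1, 0.5]
grip_width: 0.068
finger_force: 0.0
```

Call:
{"method": "play_rows", "body": {
  "rows": [
    {"slide":[0,0,-3],"angular":[0,0,0],"jaw":0.6},
    {"slide":[0,0,-4],"angular":[0,0,0],"jaw":0.8},
    {"slide":[0,0,-4],"angular":[0,0,0],"jaw":0.85},
    {"slide":[-1,4.5,0],"angular":[0,0,0],"jaw":0.85},
    {"slide":[-1,4.5,0],"angular":[0,0,0],"jaw":0.85}
  ]
}}

```text
time_s: 24.4
tcp_pos: [0.5535, -0.0897, 0.138]
tool_rot: [-3.135, 0.194, -0.007]
ft_force: [0.8, -2.5, 0.6]
grip_width: 0.0789
finger_force: 0.0
```

Call:
{"method": "play_rows", "body": {
  "rows": [
    {"slide":[-1,4.5,0],"angular":[0,0,0],"jaw":0.85},
    {"slide":[-1,4.5,0],"angular":[0,0,0],"jaw":0.85},
    {"slide":[0,0,0],"angular":[0,0,0],"jaw":0.85},
    {"slide":[0,0,0],"angular":[0,0,0],"jaw":0.85},
    {"slide":[0,0,0],"angular":[0,0,0],"jaw":0.85}
  ]
}}

```text
time_s: 24.9
tcp_pos: [0.5217, -0.1758, 0.1361]
tool_rot: [-3.135, 0.198, -0.001]
ft_force: [0.3, -1.1, -1.2]
grip_width: 0.0788
finger_force: 0.0
```

Run:
```python
from m import *
im=cam('top');P=cloud(im);np.savez('top3.npz',**{k:np.array(v) for k,v in im.items()})
print('rim');comps(im,P,426/1.4,277/1.4,32,34,44)
print('mort');comps(im,P,285/1.4,290/1.4,50,14,30)
a=cv2.cvtColor(im['pixels'],4)
cv2.imwrite('pics/t3.png',np.hstack([cv2.resize(a[165:255,180:230],(320,576),interpolation=2),cv2.resize(a[160:236,278:330],(394,576),interpolation=2)]))
plan(.54,.27,.08,7)
```

```text
rim
34 44 (array([583. ,  -4.3]), array([116.3,  57.7]), -7.1, 747) 0.0387 [291 175  26  43]
mort
14 30 (array([659.2, 389.8]), array([66.5, 52.9]), 0.7, 318) 0.0224 [154 158  20  24]
14 30 (array([650.4, 153.8]), array([90.5, 33.8]), 1.4, 157) 0.0185 [241 158  13  31]
14 30 (array([542.1, 273.8]), array([230.3,  57.5]), 7.9, 1260) 0.021 [190 169  28  82]
14 30 (array([459.7, 139.7]), array([32.6, 30.2]), -55.2, 105) 0.021 [243 233  11  16]
14 30 (array([433.2, 394.6]), array([44.8, 17.2]), 1.1, 96) 0.0222 [154 241   7  17]
tcp [ 0.5218 -0.1754  0.1361] yaw -7.2 turn_z -0.247 slide [  7.23 -43.99   5.61] t 24.9 q7 -1.69
```

View pics/t3.png

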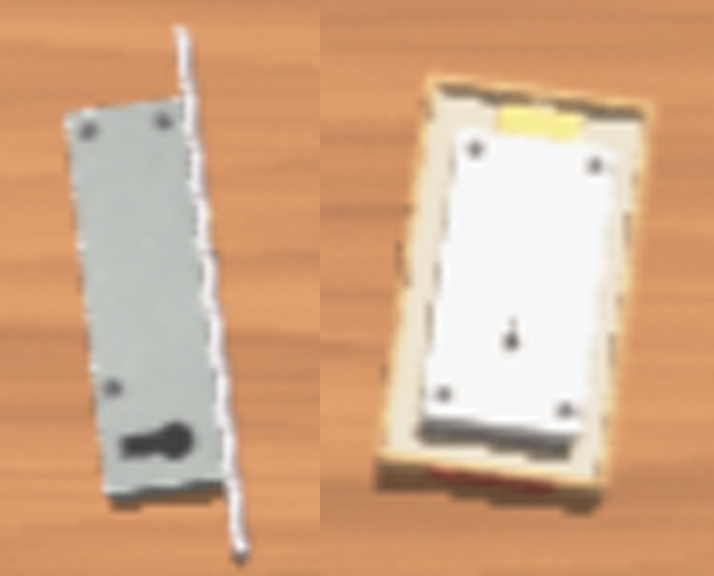

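The mortise lock lies free (left panel) with its faceplate running (180,28) to (240,555). The rim lock is centred and flat in its carton (right panel).

Run:
```python
from m import *
T=dict(np.load('top3.npz'));T={k:(x if x.ndim else float(x)) for k,x in T.items()}
r=lambda a,b:ray(T,180+a/6.4,165+b/6.4,.022)[:2]*1000
for p,q in[((182,28),(240,555)),((68,115),(105,492))]:
    A,B=r(*p),r(*q);d=A-B;print(A,B,'len',np.linalg.norm(d),'yaw',np.degrees(np.arctan2(d[1],d[0])),'mid',(A+B)/2)
P=cloud(T)
m=(P[...,2]>.017)&(P[...,2]<.026);v,u=np.mgrid[0:420,0:560];m&=(abs(u-203)<18)&(abs(v-210)<46)
n,l,st,_=cv2.connectedComponentsWithStats(m.astype(np.uint8));m=l==1+np.argmax(st[1:,4]);print(rect(P,m))
```

```text
[658.80520676 261.83977803] [427.13623146 228.96540035] len 233.98982633010087 yaw 8.076485087616955 mid [542.97071911 245.40258919]
[618.93095975 309.99651716] [453.50103623 287.17419375] len 166.99676056793635 yaw 7.85480975662134 mid [536.21599799 298.58535546]
(array([527.2, 271.3]), array([200.2,  57. ]), 8.1, 1087)
```

Call:
{"method": "play_rows", "body": {
  "rows": [
    {"slide":[0,0,0],"angular":[0,0,-0.1325],"jaw":0.85},
    {"slide":[0,0,0],"angular":[0,0,-0.1325],"jaw":0.85},
    {"slide":[0.81,-4.41,0],"angular":[0,0,0],"jaw":0.85},
    {"slide":[0.81,-4.41,0],"angular":[0,0,0],"jaw":0.85},
    {"slide":[0.81,-4.41,0],"angular":[0,0,0],"jaw":0.85}
  ]
}}

```text
time_s: 25.45
tcp_pos: [0.5272, -0.0397, 0.1358]
tool_rot: [-3.133, -0.218, -0.001]
ft_force: [1.2, 0.1, -0.6]
grip_width: 0.0791
finger_force: 0.0
```

Call:
{"method": "play_rows", "body": {
  "rows": [
    {"slide":[0.81,-4.41,0],"angular":[0,0,0],"jaw":0.85},
    {"slide":[0.81,-4.41,0],"angular":[0,0,0],"jaw":0.85},
    {"slide":[0.81,-4.41,0],"angular":[0,0,0],"jaw":0.85},
    {"slide":[0.81,-4.41,0],"angular":[0,0,0],"jaw":0.85},
    {"slide":[0.81,-4.41,0],"angular":[0,0,0],"jaw":0.85}
  ]
}}

```text
time_s: 25.95
tcp_pos: [0.5362, 0.1851, 0.1359]
tool_rot: [-3.133, -0.221, -0.0]
ft_force: [-0.1, -0.3, 0.2]
grip_width: 0.0792
finger_force: 0.0
```

Call:
{"method": "play_rows", "body": {
  "rows": [
    {"slide":[0.81,-4.41,0],"angular":[0,0,0],"jaw":0.85},
    {"slide":[0.81,-4.41,3],"angular":[0,0,0],"jaw":0.85},
    {"slide":[0,0,4],"angular":[0,0,0],"jaw":0.85},
    {"slide":[0,0,0],"angular":[0,0,0],"jaw":0.85},
    {"slide":[0,0,0],"angular":[0,0,0],"jaw":0.85}
  ]
}}

```text
time_s: 26.45
tcp_pos: [0.5399, 0.2678, 0.0678]
tool_rot: [3.133, 0.218, -0.003]
ft_force: [1.3, -0.2, 0.4]
grip_width: 0.0791
finger_force: 0.0
```

Call:
{"method": "play_rows", "body": {
  "rows": [
    {"slide":[0,0,0],"angular":[0,0,0],"jaw":0.85},
    {"slide":[0,0,0],"angular":[0,0,0],"jaw":0.85},
    {"slide":[0,0,0],"angular":[0,0,0],"jaw":0.85},
    {"slide":[0,0,0],"angular":[0,0,0],"jaw":0.85},
    {"slide":[0,0,0],"angular":[0,0,0],"jaw":0.85}
  ]
}}

```text
time_s: 26.95
tcp_pos: [0.541, 0.2674, 0.0684]
tool_rot: [-3.134, -0.215, -0.001]
ft_force: [0.0, -0.1, 0.1]
grip_width: 0.0789
finger_force: 0.0
```

Run:
```python
from m import *
plan(.5405,.2728,.001,8)
```

```text
tcp [0.541  0.2674 0.0684] yaw 7.9 turn_z -0.002 slide [ 0.03 -0.54  6.74] t 26.9 q7 -2.29
```

Call:
{"method": "play_rows", "body": {
  "rows": [
    {"slide":[0,-0.55,2],"angular":[0,0,0],"jaw":0.85},
    {"slide":[0,0,2],"angular":[0,0,0],"jaw":0.85},
    {"slide":[0,0,1.7],"angular":[0,0,0],"jaw":0.85},
    {"slide":[0,0,0.7],"angular":[0,0,0],"jaw":0.85},
    {"slide":[0,0,0.3],"angular":[0,0,0],"jaw":0.85}
  ]
}}

```text
time_s: 27.45
tcp_pos: [0.5396, 0.273, 0.0003]
tool_rot: [3.134, 0.216, -0.002]
ft_force: [0.5, 0.1, -0.5]
grip_width: 0.0792
finger_force: 0.0
```

Call:
{"method": "play_rows", "body": {
  "rows": [
    {"slide":[0,0,0],"angular":[0,0,0],"jaw":0.6},
    {"slide":[0,0,0],"angular":[0,0,0],"jaw":0.45},
    {"slide":[0,0,0],"angular":[0,0,0],"jaw":0.3},
    {"slide":[0,0,0],"angular":[0,0,0],"jaw":-1},
    {"slide":[0,0,0],"angular":[0,0,0],"jaw":-1}
  ]
}}

```text
time_s: 27.95
tcp_pos: [0.5405, 0.2737, 0.0023]
tool_rot: [-3.133, -0.216, -0.003]
ft_force: [-1.9, -0.4, 6.7]
grip_width: 0.0542
finger_force: 62.7
```

Run:
```python
from m import *
im=cam('side');s=arm.sense();t=s['tcp_pos'];print(s['ft_force'],s['grip_width'],t)
c=im['R']@s['tcp_pos']+im['t'];u,v=(c[:2]/c[2]*im['f']+[im['cx'],im['cy']]).astype(int)
save(im,'side9.png',(u-60,v-45,u+60,v+45),6)
```

```text
[-1.95491259 -1.25471451  6.51360096] 0.05402532653426366 [0.54047476 0.27369202 0.00236161]
```

View pics/side9.png

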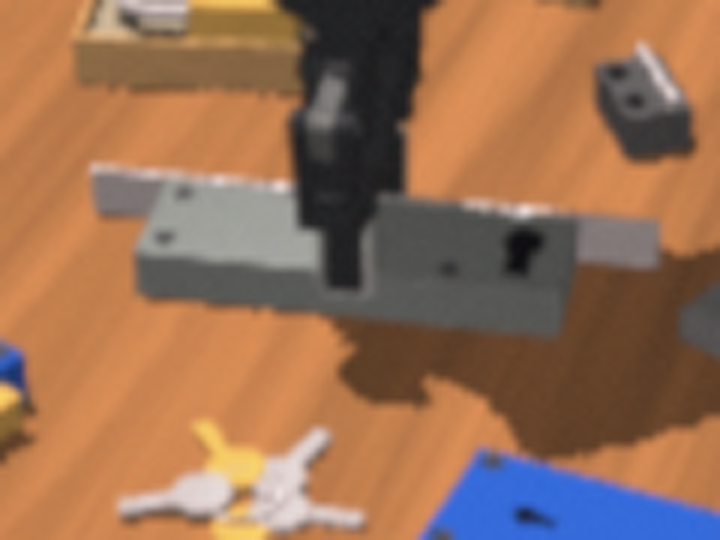

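The tip is at (345,290), about 11 mm above the mortise lock's underside edge at (345,313). The grip is good, so I'll lift gently.

Call:
{"method": "play_rows", "body": {
  "rows": [
    {"slide":[0,0,-0.5],"angular":[0,0,0],"jaw":-1},
    {"slide":[0,0,-0.5],"angular":[0,0,0],"jaw":-1},
    {"slide":[0,0,-0.5],"angular":[0,0,0],"jaw":-1},
    {"slide":[0,0,0],"angular":[0,0,0],"jaw":-1},
    {"slide":[0,0,0],"angular":[0,0,0],"jaw":-1}
  ]
}}

```text
time_s: 28.5
tcp_pos: [0.5399, 0.2731, 0.0159]
tool_rot: [-3.134, -0.216, -0.0]
ft_force: [0.0, 0.8, -4.5]
grip_width: 0.0537
finger_force: 64.8
```

Run:
```python
from m import *
im=cam('side');s=arm.sense();t=s['tcp_pos'];print(s['ft_force'],s['wrist_torque'],s['grip_width'],t)
P=cloud(im);hsv=cv2.cvtColor(im['pixels'],cv2.COLOR_RGB2HSV);L=(P-t)@Ro.from_rotvec(s['tool_rot']).as_matrix()*1000
m=(abs(L[...,0])<125)&(abs(L[...,1])<40)&(P[...,2]>.008)&(P[...,2]<.06)&(hsv[...,1]<60)&(hsv[...,2]>70)
for lo in(-120,-85,-60,-30,0,30,60,90):
    k=m&(L[...,0]>lo)&(L[...,0]<lo+30)
    if k.sum()>5: print(lo,k.sum(),'z',np.percentile(P[k][:,2]*1000,[2,50,98]).round(1))
```

```text
[ 0.36755049 -0.15935962 -4.66137388] [-0.03004095 -0.03923818  0.0594156 ] 0.05385109916852877 [0.53983317 0.27297189 0.01572257]
-120 69 z [17.  26.5 36.1]
-85 200 z [16.8 33.4 37.5]
-60 235 z [16.7 34.  37.9]
-30 252 z [16.2 34.6 54. ]
0 120 z [15.7 31.6 50.6]
30 243 z [15.9 34.  37.6]
60 222 z [17.4 33.9 37.9]
90 71 z [16.6 28.4 35.6]
```

Call:
{"method": "play_rows", "body": {
  "rows": [
    {"slide":[0,0,-2],"angular":[0,0,0],"jaw":-1},
    {"slide":[0,0,-4],"angular":[0,0,0],"jaw":-1},
    {"slide":[0,0,-4],"angular":[0,0,0.063],"jaw":-1},
    {"slide":[0,0,-1],"angular":[0,0,0.063],"jaw":-1},
    {"slide":[0,3,0],"angular":[0,0,0],"jaw":-1}
  ]
}}

```text
time_s: 29.05
tcp_pos: [0.5404, 0.2492, 0.1287]
tool_rot: [-3.135, -0.025, -0.007]
ft_force: [0.6, -0.3, -5.3]
grip_width: 0.0537
finger_force: 65.3
```

Call:
{"method": "play_rows", "body": {
  "rows": [
    {"slide":[0,4.4,0],"angular":[0,0,0],"jaw":-1},
    {"slide":[0,4.4,0],"angular":[0,0,0],"jaw":-1},
    {"slide":[0,4.4,0],"angular":[0,0,0],"jaw":-1},
    {"slide":[0,4.4,0],"angular":[0,0,0],"jaw":-1},
    {"slide":[0,4.4,0],"angular":[0,0,0],"jaw":-1}
  ]
}}

```text
time_s: 29.55
tcp_pos: [0.5424, 0.0214, 0.1256]
tool_rot: [3.141, 0.019, -0.001]
ft_force: [1.3, 0.6, -4.0]
grip_width: 0.054
finger_force: 65.3
```

Call:
{"method": "play_rows", "body": {
  "rows": [
    {"slide":[0,4.4,0],"angular":[0,0,0],"jaw":-1},
    {"slide":[0,4.4,0],"angular":[0,0,0],"jaw":-1},
    {"slide":[0,4.4,0],"angular":[0,0,0],"jaw":-1},
    {"slide":[0,4.4,0],"angular":[0,0,0],"jaw":-1},
    {"slide":[0,4.4,0],"angular":[0,0,0],"jaw":-1}
  ]
}}

```text
time_s: 30.05
tcp_pos: [0.5449, -0.1986, 0.1256]
tool_rot: [-3.141, -0.019, 0.001]
ft_force: [1.3, 0.4, -4.6]
grip_width: 0.0541
finger_force: 65.3
```

Call:
{"method": "play_rows", "body": {
  "rows": [
    {"slide":[0,4.4,0],"angular":[0,0,0],"jaw":-1},
    {"slide":[0,2.5,0],"angular":[0,0,0],"jaw":-1},
    {"slide":[0,0,3],"angular":[0,0,0],"jaw":-1},
    {"slide":[0,0,0],"angular":[0,0,0],"jaw":-1},
    {"slide":[0,0,0],"angular":[0,0,0],"jaw":-1}
  ]
}}

```text
time_s: 30.55
tcp_pos: [0.5457, -0.2646, 0.0954]
tool_rot: [-3.14, -0.02, 0.003]
ft_force: [0.1, 1.2, -3.4]
grip_width: 0.054
finger_force: 65.9
```

Run:
```python
from m import *
s=arm.sense();print(s['ft_force'],s['grip_width'])
plan(.5445,-.2688,.045,.8)
```

```text
[ 0.10588016  1.20311137 -3.40142207] 0.05403189353448289
tcp [ 0.5457 -0.2646  0.0954] yaw 0.7 turn_z -0.001 slide [-0.13  0.41  5.04] t 30.6 q7 -1.47
```

Call:
{"method": "play_rows", "body": {
  "rows": [
    {"slide":[-0.1,0.4,2],"angular":[0,0,0],"jaw":-1},
    {"slide":[0,0,2],"angular":[0,0,0],"jaw":-1},
    {"slide":[0,0,1],"angular":[0,0,0],"jaw":-1},
    {"slide":[0,0,0],"angular":[0,0,0],"jaw":-1},
    {"slide":[0,0,0],"angular":[0,0,0],"jaw":-1}
  ]
}}

```text
time_s: 31.05
tcp_pos: [0.5461, -0.2693, 0.0469]
tool_rot: [3.141, 0.02, 0.002]
ft_force: [-0.0, 1.3, -5.0]
grip_width: 0.0537
finger_force: 65.9
```

Run:
```python
from m import *
im=cam('side');P=cloud(im);v,u=np.mgrid[0:420,0:560]
plan(.5445,-.2688,.018,.8)
s=arm.sense();hsv=cv2.cvtColor(im['pixels'],cv2.COLOR_RGB2HSV);L=(P-s['tcp_pos'])@Ro.from_rotvec(s['tool_rot']).as_matrix()*1000
m=(abs(L[...,0])<135)&(abs(L[...,1])<40)&(P[...,2]>.033)&(P[...,2]<.075)&(hsv[...,1]<60)&(hsv[...,2]>70)
print(np.percentile(L[m],[1,99],axis=0).round(1),m.sum(),np.percentile(P[m][:,2],[1,99]))
c=im['R']@s['tcp_pos']+im['t'];u,v=(c[:2]/c[2]*im['f']+[im['cx'],im['cy']]).astype(int)
save(im,'side10.png',(u-80,v-45,u+80,v+60),5)
```

```text
tcp [ 0.5463 -0.2696  0.0471] yaw 0.7 turn_z -0.001 slide [-0.18 -0.08  2.91] t 31.1 q7 -1.49
[[-107.7  -36.9  -22.2]
 [ 115.6   29.3    3. ]] 683 [0.0441043 0.0692255]
```

View pics/side10.png

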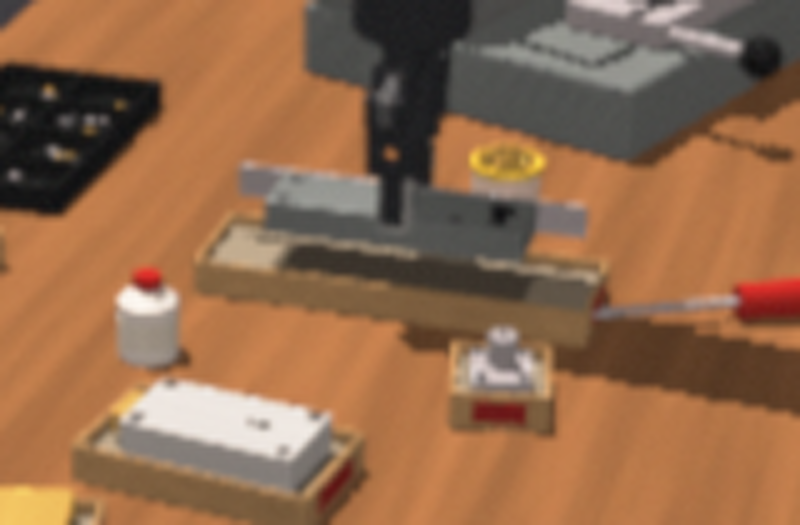

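The lock is level over its carton at (240–590,215). The cabinet lock (500,360) and the rim lock (225,425) sit in their cartons. I'll lower it to contact.

Call:
{"method": "play_rows", "body": {
  "rows": [
    {"slide":[-0.2,-0.1,1],"angular":[0,0,0],"jaw":-1},
    {"slide":[0,0,1],"angular":[0,0,0],"jaw":-1},
    {"slide":[0,0,0.5],"angular":[0,0,0],"jaw":-1},
    {"slide":[0,0,0.2],"angular":[0,0,0],"jaw":-1},
    {"slide":[0,0,0],"angular":[0,0,0],"jaw":-1}
  ]
}}

```text
time_s: 31.6
tcp_pos: [0.5431, -0.2687, 0.0183]
tool_rot: [-3.141, -0.019, 0.001]
ft_force: [0.2, -0.3, -4.3]
grip_width: 0.054
finger_force: 65.9
```

Call:
{"method": "play_rows", "body": {
  "rows": [
    {"slide":[0,0,0.1],"angular":[0,0,0],"jaw":-1},
    {"slide":[0,0,0],"angular":[0,0,0],"jaw":-1},
    {"slide":[0,0,0.1],"angular":[0,0,0],"jaw":-1},
    {"slide":[0,0,0],"angular":[0,0,0],"jaw":-1},
    {"slide":[0,0,0],"angular":[0,0,0],"jaw":-1}
  ]
}}

```text
time_s: 32.1
tcp_pos: [0.5436, -0.269, 0.0174]
tool_rot: [3.141, 0.018, 0.001]
ft_force: [-0.9, -0.5, 2.3]
grip_width: 0.054
finger_force: 66.7
```

Call:
{"method": "play_rows", "body": {
  "rows": [
    {"slide":[0,0,-0.05],"angular":[0,0,0],"jaw":0.35},
    {"slide":[0,0,0],"angular":[0,0,0],"jaw":0.45},
    {"slide":[0,0,0],"angular":[0,0,0],"jaw":0.6},
    {"slide":[0,0,0],"angular":[0,0,0],"jaw":0.6},
    {"slide":[0,0,-1],"angular":[0,0,0],"jaw":0.6}
  ]
}}

```text
time_s: 32.6
tcp_pos: [0.5425, -0.2686, 0.0266]
tool_rot: [-3.141, -0.019, 0.003]
ft_force: [-0.1, -0.5, -0.1]
grip_width: 0.0685
finger_force: 0.0
```

Call:
{"method": "play_rows", "body": {
  "rows": [
    {"slide":[0,0,-3],"angular":[0,0,0],"jaw":0.6},
    {"slide":[0,0,-4],"angular":[0,0,0],"jaw":0.6},
    {"slide":[0,0,-4],"angular":[0,0,0],"jaw":0.6},
    {"slide":[0,-4.5,0],"angular":[0,0,0],"jaw":0.6},
    {"slide":[0,-4.5,0],"angular":[0,0,0],"jaw":0.6}
  ]
}}

```text
time_s: 33.1
tcp_pos: [0.543, -0.1794, 0.1395]
tool_rot: [3.14, 0.012, 0.006]
ft_force: [1.1, 1.5, -1.0]
grip_width: 0.0686
finger_force: 0.0
```

Call:
{"method": "play_rows", "body": {
  "rows": [
    {"slide":[0,-4.5,0],"angular":[0,0,0],"jaw":0.6},
    {"slide":[0,-4.5,0],"angular":[0,0,0],"jaw":0.6},
    {"slide":[0,-4.5,0],"angular":[0,0,0],"jaw":0.6},
    {"slide":[0,-4.5,0],"angular":[0,0,0],"jaw":0.6},
    {"slide":[0,-4.5,0],"angular":[0,0,0],"jaw":0.6}
  ]
}}

```text
time_s: 33.6
tcp_pos: [0.5395, 0.0479, 0.1382]
tool_rot: [3.142, 0.018, 0.002]
ft_force: [0.6, 0.8, -0.2]
grip_width: 0.0682
finger_force: 0.0
```

Call:
{"method": "play_rows", "body": {
  "rows": [
    {"slide":[0,-4.5,0],"angular":[0,0,0],"jaw":0.6},
    {"slide":[0,-4.5,0],"angular":[0,0,0],"jaw":0.6},
    {"slide":[0,-4.5,0],"angular":[0,0,0],"jaw":0.6},
    {"slide":[0,-4.5,0],"angular":[0,0,0],"jaw":0.6},
    {"slide":[0,0,0],"angular":[0,0,0],"jaw":0.6}
  ]
}}

```text
time_s: 34.1
tcp_pos: [0.5357, 0.2351, 0.1387]
tool_rot: [-3.135, -0.034, -0.002]
ft_force: [0.3, 0.5, -0.1]
grip_width: 0.0686
finger_force: 0.0
```

Run:
```python
from m import *
im=cam('top');P=cloud(im)
print('mort');comps(im,P,560/1.4,298/1.4,48,30,42)
print('cab');comps(im,P,494/1.4,344/1.4,20,24.5,32);comps(im,P,494/1.4,344/1.4,20,40,52,4)
print('bottle');comps(im,P,491/1.4,233/1.4,14,12,65);print('pot');comps(im,P,642/1.4,313/1.4,15,12,60)
print('pad');comps(im,P,358/1.4,237/1.4,26,30,42);print('rim');comps(im,P,426/1.4,277/1.4,32,34,44)
save(im,'t4.png',(225,130,485,290),3)
```

```text
mort
30 42 (array([ 663.4, -146.3]), array([17. ,  5.9]), -45.4, 16) 0.0388 [353 165   5   6]
30 42 (array([ 543.9, -269.5]), array([234.1,  57.9]), 1.2, 1268) 0.0365 [389 169  25  85]
cab
24.5 32 (array([ 449.3, -139.3]), array([42.7, 35.8]), -75.6, 127) 0.0276 [345 237  18  16]
40 52 (array([ 448.5, -138.3]), array([16.3, 15.6]), 4.8, 35) 0.0453 [351 241   7   7]
bottle
12 65 (array([ 672.5, -135. ]), array([36.9, 36.6]), 12.9, 177) 0.0402 [343 158  15  16]
pot
12 60 (array([ 510.8, -424.3]), array([52.8, 49.9]), -46.1, 317) 0.0381 [447 214  22  20]
pad
30 42 (array([652.4, 125.2]), array([58.2, 49. ]), 14.2, 278) 0.0358 [247 160  21  22]
rim
34 44 (array([584.2,  -4.4]), array([118.8,  57.7]), -7.3, 756) 0.0383 [291 174  26  44]
```

View pics/t4.png

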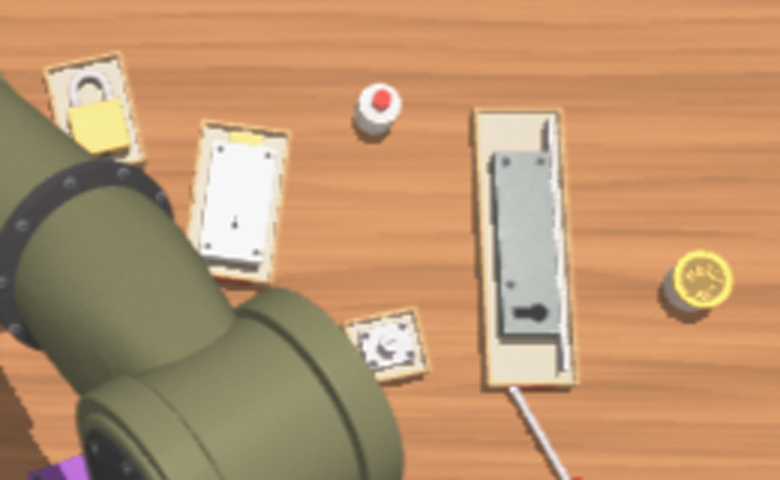

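All four locks lie flat and centred in their cartons: padlock (95,110), rim (238,200), cabinet (388,345) and mortise (528,245). The bottle and pot have not moved. I'm handing the job in.

```bash
python3 -c "
from plant import arm
print(arm.close_job())"
```

```text
the job is handed in; nothing more can be done
None
```

I packed all four locks into their own cartons, flat and same face up, with the pot and bottle left where they stood, and handed the job in at about 34 s; no verdict was reported back.

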